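Shut, lock and wick-pin a two-part candle mould

ROBOT

A 6-joint arm with a two-finger parallel gripper is mounted at the origin on a cart in front of the work surface, level with it; the furniture and walls round the work are solid. World frame = base frame: x ahead of the robot, y to its left, z up, the work surface at z = 0. Lengths are in m, angles in rad, forces in N, time in s.
With the tool pointing down it reaches from about 0.3 to 0.875 m from the base axis. Payload 4.2 kg.
Tool frame: the origin (TCP) lies at the very end of the fingers, on their centre line; the grasp point (between the pads) lies 19 mm behind it; z points along the fingers, y is the line along which they close (so a half turn about z gives the same grasp; the last joint's range is limited). The gripper opens to 85 mm and grips with 20 to 120 N. Pads are 22 mm wide; open, the fingers measure 114 mm over their backs; the gripper's body (76 mm by 85 mm) begins 54 mm behind the grasp point. The pads swing forward as they close: fully open they stand 13 mm farther back than shut.
Start: joints at [-1.179, 0.32, 1.565, -0, 1.257, -0.02], TCP at [0.23, -0.527, 0.231] pointing down, gripper open.
Joint ranges: [-3.11, 3.11], [-0.84, 2.01], [0.21, 2.61], [-1.34, 4.49], [0.05, 2.63], [-2.56, 2.56]. Speed limits (rad/s): [2.57, 2.57, 3.14, 3.14, 3.14, 3.14].

INTERFACE

Orientations are given as a unit quaternion [x, y, z, w].
In Python, from workcell import r gives the robot as it stands.
- The arm moves only by the tool move_arm, never from a script. Its argument "series" is a list of rows, each an object of numbers: "x", "y", "z": the shift along the tool's x, y, z normalised to -1 to 1, where 1 is 0.1 m; "turn": the turn about the tool's z normalised to -1 to 1, where 1 is pi rad. In form: [{"x": .., "y": .., "z": .., "turn": ..}, ...]. A call has 1 to 20 rows; each row is the pose to reach, as a shift and turn from the pose commanded when the call began, along the tool's axes at that moment, turning the shorter way round; what a row does not reach only later rows make up. A row lasts 1/10 s, in which the tool goes at most 50 mm and 8.59 degrees, less where a joint would pass 70% of its speed; a pose out of reach is approached as far as the arm can. A call with a number of a shift or a turn outside -1 to 1 is refused whole. A call with a gripper value outside its range is refused whole. "hand" is the closure, from -1 (fully open) to 1 (shut), set as the call begins (left out, the last holds). The fingers move at their own pace and stop on an object; the grip force is fixed at half the most. Time passes only in rows, so rows that repeat a pose let the fingers close. It gives the time, the measured TCP pose, the force, the opening and the grip force at its end, in the units of the state.
- r.get_obs(): the state, without advancing time (a new reading comes with each control period).
- r.get_image(name): name is "scene" or "top"; returns a dict with "img" (400x640x3 uint8, red, green, blue), "range_z" (400x640 float32, m along the optical axis (not along the pixel's ray), 0 where there is no reading), "fx", "fy", "cx", "cy" (pixels), "position" and "attitude" of the camera in the world. Camera axes: x right, y down, z forward; pixel columns grow to the right and rows downward; lengths in m; the calibration is good to about 2 mm. A picture is of the moment at which its call begins.
- r.close_job(): hands the job in; it is judged then, once.
The state is a dict: "t": time; "joint_positions": joint angles; "dq": joint speeds; "tau": joint torques, N m; "position": TCP position; "tool_rot": TCP orientation; "contact_force": force on the tool from outside, world axes, zero at the start; "wrist_torque": the same for the moment, N m; "opening": finger opening in m; "grip_force": force on a finger pad.
Only numpy, scipy, OpenCV 4.12 (cv2) and the standard library are available. Lean on these libraries where they do the work, as an engineer would, in place of code of your own. Each camera call takes 0.05 s, during which the arm holds its last target. There are 200 camera calls.

TASK

Get the aluminium candle mould ready for pouring: swing its hinged half shut, lock it by putting the red-knobbed pin from the rack down through the three lined-up lugs until its collar sits on the top lug, then lower the brass-gripped wick pin into the cavity so that its foot is in the floor hole and its cross bar lies fully down in the two rim notches. Leave the short black-knobbed pin in the rack, and do not shove or knock over the bottles, cups and vial standing about.

Things in the scene. Friction and masses are not known exactly. Their poses are not given: they have to be found in the camera images.
- mould: Two-part aluminium block mould on a fixed dark base plate 158x112x8 mm. Origin: on the table under the axis of its round 52 mm cavity (open at the top); z up, x from the locking lugs (-x, on the right seen from the robot) to the hinge (+x, left), y from the fixed half to the hinged one (nearer the robot). Shut, the block is 80 mm in x, 76 mm in y (both centred), its rim 96 mm above the table.
- mould_half (a joint): Opening angle of the hinged half, rad: 0 shut (a stop); starts 0.35 to 0.85 open to the mould's +y side, stays where left, up to 1.3. Upright hinge line at x = 48, y = 0 mm of the mould; opening is clockwise seen from above. The half spans heights 9 to 96 mm and carries the middle lug (heights 52 to 66), whose hole lines up with the others when shut.
- half_knob (a point): Centre of the flat outer end of the black knob (22 mm across, 76 mm above the table, sticking 32 mm out of the half's outer face) near the free edge of the hinged half; push it to shut the half. Shut, it is at x = -25, y = 70 mm of the mould. Axes: the mould's, turned with the half, so y is the half's outward normal.
- lock_hole (a point): Centre of the mouth of the upright 10 mm hole in the top lug, 96 mm above the table, at x = -55, y = 0 mm of the mould; the locking pin's collar rests here. Fixed lugs, 30x24x14 mm (x = -70 to -40), have their tops at heights 96 and 36; the middle one belongs to the hinged half. Axes as the mould's.
- wick_seat (a point): Point on the cavity's axis at the height of the notch floors, 90 mm above the table: the wick pin's origin belongs here, its bar along the mould's y. The notches, one in each half's rim at x = 0, are 13 mm wide with flared edges, 6 mm deep and cut right through the 12 mm walls (y = -38 to -26 and 26 to 38 mm). Axes as the mould's.
- wick_hole (a point): Centre of the mouth of the 10.4 mm hole in the mould's floor (20 mm above the table, 12 mm deep), on the cavity's axis. Same axes as the mould.
- lock_pin: Locking pin, at start in the rack. Origin: centre of the underside of its steel collar (24 mm across, 4 mm thick); above it a red knob 18 mm across, 4 to 34 mm above the origin; below it an 8 mm steel rod, 76 mm long, the last 9 mm a cone to a 3 mm nose. z up.
- wick_pin: Wick pin on a steel bar, at start in the rack with the bar across the board. Origin: centre of the bar's underside (bar 92 mm along x, 10 along y, 6 high); brass grip block on the bar, 12 mm along x, 26 along y, 6 to 36 mm above the origin; below it a 7 mm pin 79.5 mm long, the last 8 mm a cone. z up; half a turn makes no difference.
- spare_pin: Short pin for another mould, like the locking pin but with a black knob and a rod of 45 mm; same origin. It stays in the rack.
- rack: Fixed wooden pin rack: board 62 mm (x) by 158 mm (y), top 125 mm above the table, on two cheeks with feet 90 mm long in x; three 13 mm holes at y = -50, 0 and 50 mm. The three pins hang in it by collar or bar, in any order, origins level with its top. Origin: on the table under its centre.
- alu_flask: White metal flask, 60 mm across, 129 mm high, to the right of the rack; origin at the centre of its foot. Not to be disturbed.
- amber_bottle: Brown bottle with black cap, 55 mm across, 99 mm high; origin at its foot. Not to be disturbed.
- dropper_bottle: Brown dropper bottle, 33 mm across, 102 mm high, behind the mould; origin at its foot. Not to be disturbed.
- amber_cup: Amber candle cup, 64 mm across, 62 mm high, behind the mould; origin at its foot. Not to be disturbed.
- black_cup: Black candle cup, 68 mm across, 75 mm high, behind the mould; origin at its foot. Not to be disturbed.
- cork_vial: Yellow-brown vial with cork, 26 mm across, 62 mm high, in front of rack and mould; origin at its foot. Not to be disturbed.
There are look-alikes about, which are no part of the job. There is more than one size of the lock_pin; the one meant has the size given above.

How it is judged:
By the outcome, as a careful person would: the job done as asked, in the order asked, and still so for the second after the job is handed in, with the robot touching nothing.
It also fails if it takes over 67 s, if anything falls off the work surface, if the arm or the gripper's body presses on something with over 40 N, if the wrist force passes 120 N, or if a joint passes its speed limit or range.

## Working session

There is one attempt and no reset: what is moved stays moved. The work goes in short steps, Python scripts to look and compute and a tool call to move; the robot and the scene stay as the last step left them, time stands still between calls to the robot, and variables do not carry over. Pictures are saved under pics/ and viewed, at most 10 in all, crops included, and the job is handed in when it is done.

Besides the shell and the picture viewer there is one more tool, called after ">>>" by a JSON object that holds its "name" and its "arguments", one argument or row to a line. move_arm: Moves the arm, as the interface text tells. Scaled input: -1 to 1 covers 0.1 m each way for a shift and pi rad each way for a turn. Its arguments: {"type":"object","properties":{"series":{"type":"array","items":{"type":"object","properties":{"x":{"type":"number","minimum":-1,"maximum":1},"y":{"type":"number","minimum":-1,"maximum":1},"z":{"type":"number","minimum":-1,"maximum":1},"turn":{"type":"number","minimum":-1,"maximum":1}}}},"hand":{"type":"number"}},"required":["series"]}

```bash
ls; mkdir -p pics; cat > h.py <<'E'
import numpy as np, cv2
from workcell import r
from scipy.spatial.transform import Rotation as R
def cam(n):
    d=r.get_image(n); d['R']=R.from_quat(d['attitude']).as_matrix() if len(np.ravel(d['attitude']))==4 else np.array(d['attitude']); d['p']=np.array(d['position']); return d
def ray(d,u,v):
    k=np.array([(u-d['cx'])/d['fx'],(v-d['cy'])/d['fy'],1.]); return d['R']@k
def plane(d,u,v,z):
    k=ray(d,u,v); return d['p']+k*(z-d['p'][2])/k[2]
def pt(d,u,v): return d['p']+ray(d,u,v)*d['range_z'][int(v),int(u)]
def cloud(d):
    v,u=np.mgrid[:400,:640]; k=np.stack([(u-d['cx'])/d['fx'],(v-d['cy'])/d['fy'],np.ones(u.shape)],-1)
    return d['p']+(k*d['range_z'][...,None])@d['R'].T
def tri(d1,a,d2,b):
    k1=ray(d1,*a);k2=ray(d2,*b);A=np.stack([k1,-k2],1);s=np.linalg.lstsq(A,d2['p']-d1['p'],rcond=None)[0]
    P=d1['p']+k1*s[0];Q=d2['p']+k2*s[1]; return (P+Q)/2,np.linalg.norm(P-Q)
def save(n,im): cv2.imwrite('pics/'+n,cv2.cvtColor(im,cv2.COLOR_RGB2BGR))
E
python3 - <<'E'
from h import *
for n in('scene','top'):
    d=cam(n); save(n+'.png',d['img']); print(n,d['p'],d['R'].round(3).tolist(),d['fx'],d['cx'],d['cy'])
o=r.get_obs(); print(o['position'],o['tool_rot'],o['t'],o['opening'],R.from_quat(o['tool_rot']).as_matrix().round(3))
E
```

```text
pics
scene [-0.03433485  0.50860958  0.78692533] [[-0.485, -0.618, 0.619], [-0.875, 0.344, -0.341], [-0.002, -0.707, -0.707]] 388.41389142723347 316.94876452748986 199.97954989092622
top [0.43754918 0.18118077 1.22494398] [[0.027, -0.993, 0.112], [-1.0, -0.025, 0.018], [-0.015, -0.112, -0.994]] 410.83926158282225 311.11723417354574 193.68572813928014
[ 0.2299843  -0.52655842  0.23061242] [ 9.78878710e-01  2.04440481e-01 -1.50585548e-04 -7.34242394e-04] 0.1 0.08553231483300293 [[ 0.916  0.4   -0.001]
 [ 0.4   -0.916  0.001]
 [ 0.    -0.001 -1.   ]]
```

View pics/scene.png

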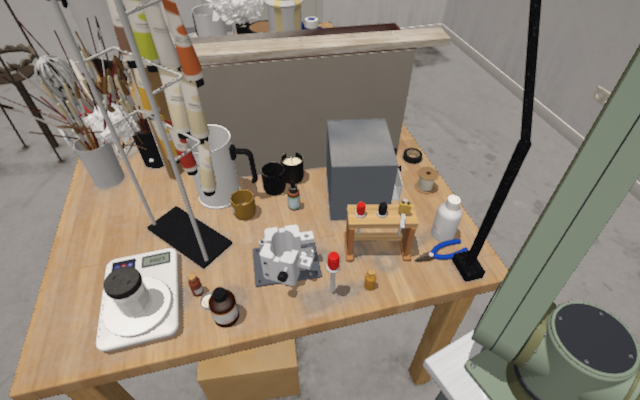

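View pics/top.png

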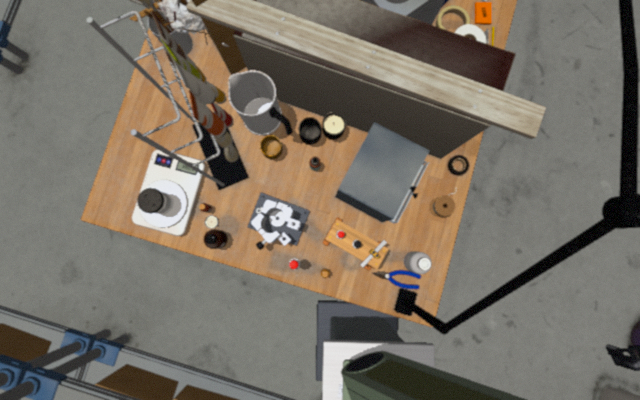

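```bash
python3 - <<'E'
from h import *
s=cam('scene');t=cam('top')
np.savez('c.npz',s=s['img'],t=t['img'],sz=s['range_z'],tz=t['range_z'])
a=cv2.resize(s['img'][185:300,240:430],None,fx=4.2,fy=4.2,interpolation=cv2.INTER_CUBIC)
b=cv2.resize(t['img'][180:290,235:405],None,fx=4.6,fy=4.6,interpolation=cv2.INTER_CUBIC)
save('sc.png',a);save('tc.png',b)
for n,d in(('s',s),('t',t)):
    C=cloud(d);hsv=cv2.cvtColor(d['img'],cv2.COLOR_RGB2HSV)
    red=(((hsv[...,0]<6)|(hsv[...,0]>174))&(hsv[...,1]>170)&(hsv[...,2]>110)).astype(np.uint8)
    red[:180]=0
    k,l,st,c=cv2.connectedComponentsWithStats(red)
    for i in range(1,k):
        if st[i,4]>8: print(n,'red',st[i],c[i].round(1),np.median(C[l==i],0).round(3),C[l==i][:,2].max().round(3))
    # depth slices
    for nm,z0,z1 in(('rack/rim 120-130',.118,.131),('rim 92-100',.091,.101)):
        m=((C[...,2]>z0)&(C[...,2]<z1)&(C[...,0]>.2)&(C[...,0]<.9)).astype(np.uint8)
        k,l,st,c=cv2.connectedComponentsWithStats(m)
        for i in range(1,k):
            if st[i,4]>25:
                P=C[l==i]; rr=cv2.minAreaRect((P[:,:2]*1000).astype(np.float32)); print(n,nm,st[i],P.mean(0).round(3),np.round(rr[0],1),np.round(rr[1],1),round(rr[2],1))
E
```

```text
s red [357 202   8  13  84] [360.6 208. ] [0.451 0.128 0.154] 0.164
s red [328 252  11  18 166] [333.1 260.2] [0.367 0.25  0.136] 0.145
s rack/rim 120-130 [387 125  15   5  52] [ 0.701 -0.159  0.125] [ 700.8 -158.3] [45.2  7.7] 69.6
s rack/rim 120-130 [231 133  96  14 349] [0.811 0.163 0.125] [811.  164.8] [271.1   9.3] 71.0
s rack/rim 120-130 [209 146  10   5  33] [0.866 0.343 0.126] [865.7 341.5] [25.4  5.4] 74.7
s rack/rim 120-130 [214 160  20  17  84] [0.763 0.347 0.124] [767.9 340.6] [14.7 74.8] 29.4
s rack/rim 120-130 [397 168   6  18  27] [ 0.519 -0.039  0.122] [519.9 -39.6] [ 3.3 62.6] 62.7
s rack/rim 120-130 [330 181  65   9 247] [0.535 0.068 0.124] [534.3  67.3] [159.8  20. ] 56.9
s rack/rim 120-130 [446 194  15  13 127] [ 0.383 -0.093  0.127] [385.6 -95. ] [31.6 30.7] 6.5
s rack/rim 120-130 [ 346  204   72   24 1157] [0.428 0.089 0.126] [427.8  84.7] [158.2  79.4] 60.8
s rack/rim 120-130 [475 234  11   8  40] [ 0.268 -0.064  0.124] [268.6 -64.7] [20.1  9.5] 26.2
s rack/rim 120-130 [327 259  12   8  47] [0.368 0.251 0.125] [368.  251.2] [23.4 10.2] 51.4
s rack/rim 120-130 [
[... 2115 characters left out ...]
1.5
t rim 92-100 [328 107  24  10  32] [0.8   0.13  0.096] [799.1 127.5] [69.5  2.8] 70.6
t rim 92-100 [400 134  19   8  28] [ 0.731 -0.07   0.096] [731.4 -69.3] [53.9  4.3] 69.3
t rim 92-100 [423 142  22   9  30] [ 0.708 -0.138  0.096] [ 707.9 -137.5] [62.8  2. ] 71.2
t rim 92-100 [158 196   9  17  30] [0.523 0.608 0.096] [523.4 608.9] [11.5 47.8] 69.7
t rim 92-100 [252 200  28  43 382] [0.488 0.326 0.095] [490.8 312.3] [92.9 90.7] 46.4
t rim 92-100 [279 205  21  25 198] [0.5   0.26  0.096] [499.3 259.1] [79. 34.] 32.1
t rim 92-100 [206 234  10  10  72] [0.434 0.473 0.097] [434.2 473. ] [24.5 24.2] 1.3
t rim 92-100 [411 252  20  22 139] [ 0.386 -0.096  0.096] [ 385.  -100.4] [56.3 50.9] 1.4
```

View pics/sc.png

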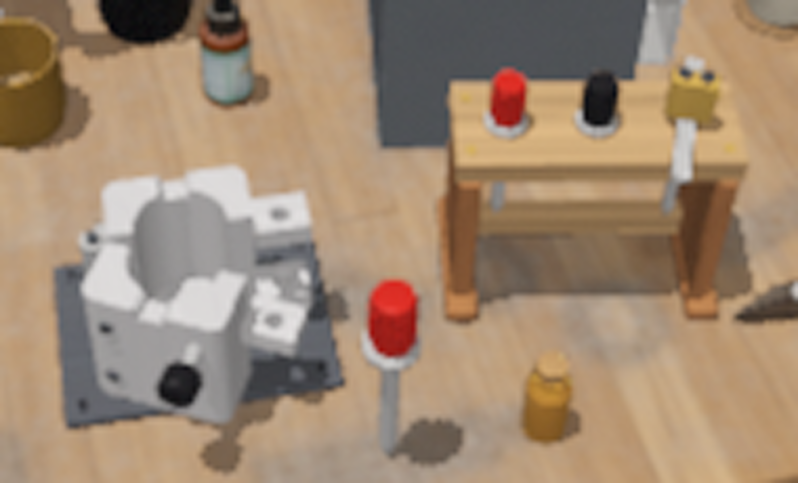

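View pics/tc.png

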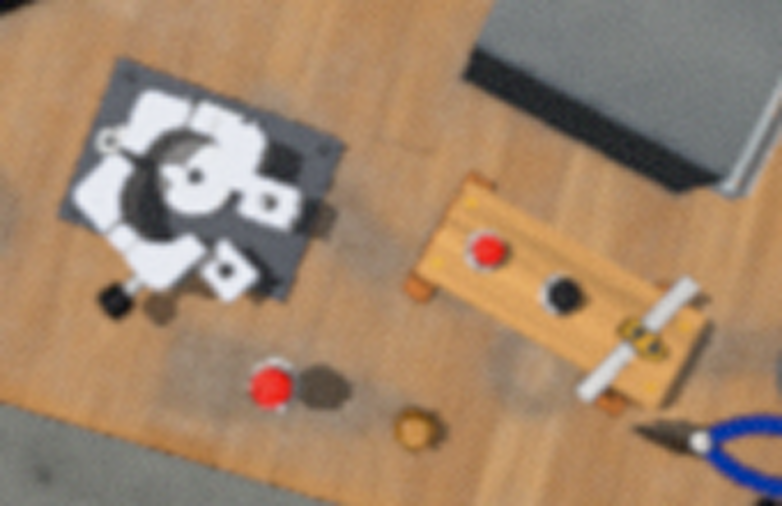

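The rack's red pin is at scene (361,208) and top (341,234). A second red-knobbed pin stands free on the table at scene (333,262) and top (294,264). The free one's top is at 145 mm, so it is longer than the 110 mm described. The rack one's top is at about 161 mm, against an expected 125+34, so that is the pin meant, and the enlarged crops confirm it. The black-knobbed spare is in the middle and the wick pin is on the right. Next I measure the mould and the grasp points.

```bash
python3 - <<'E'
from h import *
s=cam('scene');t=cam('top')
T=lambda U,V:((U+.5)/4.6-.5+235,(V+.5)/4.6-.5+180)
S=lambda U,V:((U+.5)/4.2-.5+240,(V+.5)/4.2-.5+185)
def dark(d,u,v,w=3):
    g=cv2.cvtColor(d['img'],cv2.COLOR_RGB2GRAY).astype(float);u0,v0=int(round(u)),int(round(v))
    p=g[v0-w:v0+w+1,u0-w:u0+w+1];m=np.clip(np.median(p)-10-p,0,None);yy,xx=np.mgrid[-w:w+1,-w:w+1]
    return (u0+(m*xx).sum()/m.sum(),v0+(m*yy).sum()/m.sum())
L={}
for nm,a,b,z in(('lock',T(270,203),S(280,214),.096),('mid',T(228,270),S(274,320),.066)):
    a2=dark(t,*a,2);b2=dark(s,*b,2); P,e=tri(t,a2,s,b2); print(nm,np.round([*a,*a2,*b,*b2],1),P.round(4),round(e,4),plane(t,*a2,z)[:2].round(4),plane(s,*b2,z)[:2].round(4))
a=dark(t,*T(195,177),2);print('wickhole',a,plane(t,*a,.02).round(4))
g=cv2.cvtColor(t['img'],cv2.COLOR_RGB2GRAY)
c=np.array([T(120,58),T(345,148),T(280,300),T(60,215)],np.float32)
c2=cv2.cornerSubPix(g,c.copy().reshape(-1,1,2),(3,3),(-1,-1),(3,50,.01)).reshape(-1,2)
Q=np.array([plane(t,*q,.008)[:2] for q in c2]);print('plate',c.round(1).tolist(),c2.round(1).tolist(),Q.round(4).tolist(),'centre',Q.mean(0),'sides',np.linalg.norm(Q-np.roll(Q,-1,0),axis=1).round(4))
h=Q[0]-Q[1]+Q[3]-Q[2];print('xdir deg',np.degrees(np.arctan2(h[1],h[0])))
# knobs by colour
def comp(d,m,box):
    m=m.astype(np.uint8);M=np.zeros_like(m);u0,v0,u1,v1=box;M[v0:v1,u0:u1]=m[v0:v1,u0:u1]
    k,l,st,c=cv2.connectedComponentsWithStats(M);i=1+np.argmax(st[1:,4]);return c[i],st[i],cloud(d)[l==i]
B=dict(blk_pin=((346,235,366,252),(376,198,392,214)),half_knob=((252,236,270,252),(272,262,292,286)))
for k,(bt,bs) in B.items():
    o=[]
    for d,b in((t,bt),(s,bs)):
        o.append(comp(d,d['img'].max(2)<65,b))
    P,e=tri(t,o[0][0],s,o[1][0]);print(k,o[0][0],o[0][1],o[1][0],o[1][1],P.round(4),round(e,4),np.median(o[0][2],0).round(3),np.median(o[1][2],0).round(3))
P,e=tri(t,(341,234.1),s,(360.6,208));print('red',P.round(4),e)
for d,b in((t,(362,240,386,265)),(s,(396,196,416,216))):
    hs=cv2.cvtColor(d['img'],cv2.COLOR_RGB2HSV);m=(hs[...,0]>20)&(hs[...,0]<32)&(hs[...,1]>130)
    c,st,P=comp(d,m,b);print('brass',c,st,np.median(P,0).round(4))
# top slices of the pins above 0.15
for nm,d in(('t',t),('s',s)):
    C=cloud(d);m=((C[...,2]>.148)&(C[...,2]<.17)&(abs(C[...,0]-.43)<.1)&(abs(C[...,1]-.08)<.1)).astype(np.uint8)
    k,l,st,c=cv2.connectedComponentsWithStats(m)
    for i in range(1,k):
        if st[i,4]>3:print(nm,st[i],c[i].round(1),C[l==i].mean(0).round(4),'midxy',((C[l==i].max(0)+C[l==i].min(0))/2).round(4))
    m=(C[...,2]>.12)&(C[...,2]<.9)&(d['img'].max(2)<50)&(np.hypot(C[...,0],C[...,1])<.75)&(C[...,1]<.1)&(C[...,1]>-.8)
    P=C[m]
    for z in np.arange(.1,.9,.1):
        q=P[(P[:,2]>z)&(P[:,2]<z+.1)]
        if len(q):print('lamp',nm,z.round(1),len(q),q.min(0).round(2),q.max(0).round(2),np.median(q,0).round(2))
E
```

```text
lock [293.3 223.7 293.2 223.6 306.3 235.6 305.9 235.5] [0.4826 0.2504 0.0924] 0.0052 [0.4811 0.2479] [0.4813 0.2539]
mid [284.2 238.3 283.7 238.3 304.9 260.8 304.6 260.8] [0.4412 0.2772 0.0618] 0.0038 [0.4402 0.2752] [0.4395 0.2801]
wickhole (np.float64(276.94747899159665), np.float64(217.9327731092437)) [0.4992 0.3008 0.02  ]
plate [[260.70001220703125, 192.1999969482422], [309.6000061035156, 211.8000030517578], [295.5, 244.8000030517578], [247.6999969482422, 226.3000030517578]] [[260.0, 191.89999389648438], [310.29998779296875, 211.39999389648438], [295.5, 244.8000030517578], [247.6999969482422, 226.3000030517578]] [[0.5762, 0.3555], [0.5216, 0.2035], [0.4222, 0.2445], [0.4726, 0.3879]] centre [0.49816013 0.29786323] sides [0.1615 0.1076 0.152  0.1085]
xdir deg 70.43732853992755
blk_pin [357.38461538 243.84615385] [355 241   6   6  26] [382.39506173 207.80246914] [379 202   8  12  81] [0.4322 0.0777 0.1435] 0.0043 [0.431 0.078 0.159] [0.427 0.085 0.152]
half_knob [259.75       245.07142857] [257 242   7   7  28] [282.4        276.26666667] [278 272  10  10  75] [0.4205 0.3422 0.073
[... 1135 characters left out ...]
380.9 175.1] [0.514  0.0282 0.1592] midxy [0.5137 0.0286 0.159 ]
s [356 201   9   9  64] [360.3 205.3] [0.4541 0.1276 0.1573] midxy [0.4557 0.1267 0.1552]
s [378 201   9   9  63] [382.3 205.1] [0.4303 0.084  0.1574] midxy [0.4317 0.0826 0.1555]
s [399 200  12  10  93] [404.5 204.6] [0.4063 0.0402 0.1587] midxy [0.4076 0.039  0.1569]
lamp s 0.1 371 [ 0.04 -0.08  0.12] [0.58 0.1  0.2 ] [ 0.27 -0.06  0.16]
lamp s 0.2 411 [ 0.26 -0.08  0.2 ] [ 0.28 -0.06  0.3 ] [ 0.27 -0.06  0.25]
lamp s 0.3 581 [ 0.1  -0.08  0.3 ] [0.28 0.05 0.4 ] [ 0.27 -0.06  0.35]
lamp s 0.4 688 [ 0.11 -0.09  0.4 ] [0.33 0.02 0.5 ] [ 0.3  -0.08  0.45]
lamp s 0.5 621 [ 0.12 -0.11  0.5 ] [ 0.37 -0.01  0.58] [ 0.35 -0.1   0.54]
```

```bash
python3 - <<'E'
from h import *
for n,px in(('scene',[(468,262),(475,245),(490,215),(505,185),(520,152),(524,140),(528,100),(531,60),(534,30),(536,8)]),('top',[(405,303),(412,308),(425,317),(440,325),(446,326),(470,311),(500,291),(530,270),(560,250),(590,230),(610,217),(625,210),(630,150),(628,60),(637,260),(620,345)])):
    d=cam(n)
    for u,v in px:
        w=d['range_z'][v-3:v+4,u-3:u+4];c=d['img'][v-3:v+4,u-3:u+4].max(2)
        q=w[(c<60)&(w>0)]
        if len(q):
            k=np.median(q);P=d['p']+ray(d,u,v)*k;print(n,u,v,P.round(3),'az %.1f r %.3f'%(np.degrees(np.arctan2(P[1],P[0])),np.hypot(P[0],P[1])))
    C=cloud(d);az=np.degrees(np.arctan2(C[...,1],C[...,0]));r_=np.hypot(C[...,0],C[...,1])
    m=(abs(az+67)<8)&(C[...,2]>.05)&(r_<.8)&(d['range_z']>0)
    for a in np.arange(0,.8,.05):
        q=C[m&(r_>a)&(r_<a+.05)][:,2]
        if len(q)>5:print('arm',n,a.round(2),len(q),q.min().round(2),np.median(q).round(2),q.max().round(2))
E
```

```text
scene 468 262 [ 0.268 -0.063  0.038] az -13.1 r 0.275
scene 475 245 [ 0.269 -0.061  0.102] az -12.8 r 0.276
scene 490 215 [ 0.267 -0.063  0.201] az -13.2 r 0.275
scene 505 185 [ 0.266 -0.063  0.286] az -13.4 r 0.273
scene 520 152 [ 0.266 -0.063  0.365] az -13.2 r 0.273
scene 524 140 [ 0.27  -0.066  0.387] az -13.7 r 0.278
scene 528 100 [ 0.299 -0.078  0.445] az -14.6 r 0.309
scene 531 60 [ 0.328 -0.089  0.501] az -15.1 r 0.340
scene 534 30 [ 0.347 -0.097  0.54 ] az -15.5 r 0.361
scene 536 8 [ 0.361 -0.102  0.568] az -15.8 r 0.376
arm scene 0.0 119 0.21 0.21 0.22
arm scene 0.05 56 0.21 0.21 0.22
top 405 303 [ 0.27  -0.068  0.051] az -14.0 r 0.279
top 412 308 [ 0.271 -0.067  0.137] az -14.0 r 0.279
top 425 317 [ 0.272 -0.066  0.271] az -13.6 r 0.280
top 440 325 [ 0.276 -0.068  0.377] az -13.9 r 0.284
top 446 326 [ 0.279 -0.072  0.402] az -14.5 r 0.288
top 470 311 [ 0.322 -0.088  0.486] az -15.3 r 0.334
top 500 291 [ 0.367 -0.104  0.572] az -15.8 r 0.381
top 530 270 [ 0.404 -0.116  0.64 ] az -16.1 r 0.421
top 560 250 [ 0.433 -0.127  0.695] az -16.3 r 0.452
top 590 230 [ 0.458 -0.135  0.741] az -16.5 r 0.477
top 610 217 [ 0.471 -0.135  0.776] az -16.0 r 0.490
top 625 210 [ 0.477 -0.137  0.795] az -16.0 r 0.497
top 630 150 [ 0.549 -0.172  0.761] az -17.4 r 0.575
top 628 60 [ 0.68  -0.214  0.711] az -17.5 r 0.713
top 620 345 [ 0.23  -0.481  0.293] az -64.5 r 0.533
arm top 0.5 595 0.25 0.31 0.35
arm top 0.55 8 0.31 0.32 0.32
```

>>> {"name": "move_arm", "arguments": {
  "series": [
    {"y": -0.9, "z": -1},
    {"y": -0.9, "z": -1},
    {"y": -0.9, "z": -1},
    {"y": -0.9, "z": -1}
  ],
  "hand": 1
}}

```text
$.series[0]: bad value
```

>>> {"name": "move_arm", "arguments": {
  "series": [
    {"y": -0.9, "z": -1},
    {"y": -0.9, "z": -1},
    {"y": -0.9, "z": -1},
    {"y": -0.9, "z": -1}
  ]
}}

```text
$.series[0]: bad value
```

>>> {"name": "move_arm", "arguments": {
  "series": [
    {"y": -0.8, "z": -1},
    {"y": -0.8, "z": -1},
    {"y": -0.8, "z": -1},
    {"y": -0.8, "z": -1},
    {"y": -0.8, "z": -1}
  ]
}}

```text
$.series[0]: bad value
```

>>> {"name": "move_arm", "arguments": {
  "series": [
    {"x": 0, "y": -0.9, "z": -1, "turn": 0},
    {"x": 0, "y": -0.9, "z": -1, "turn": 0},
    {"x": 0, "y": -0.9, "z": -1, "turn": 0},
    {"x": 0, "y": -0.9, "z": -1, "turn": 0}
  ],
  "hand": 1
}}

```text
t: 0.8
position: [0.1939, -0.4439, 0.336]
tool_rot: [0.979, 0.204, 0.001, 0.004]
contact_force: [0.2, -0.4, 0.3]
opening: 0.0283
grip_force: 0.0
```

>>> {"name": "move_arm", "arguments": {
  "series": [
    {"x": 0, "y": -0.9, "z": -1, "turn": 0},
    {"x": 0, "y": -0.9, "z": -1, "turn": 0},
    {"x": 0, "y": -0.9, "z": -1, "turn": 0},
    {"x": 0, "y": -0.9, "z": -1, "turn": 0}
  ]
}}

```text
t: 1.2
position: [0.1579, -0.3615, 0.4348]
tool_rot: [0.979, 0.204, 0.001, 0.004]
contact_force: [0.1, -0.1, 0.1]
opening: 0.0001
grip_force: 0.0
```

>>> {"name": "move_arm", "arguments": {
  "series": [
    {"x": 0, "y": -0.8, "z": -1, "turn": 0},
    {"x": 0, "y": -0.8, "z": -1, "turn": 0},
    {"x": 0, "y": -0.8, "z": -1, "turn": 0},
    {"x": 0, "y": -0.8, "z": -1, "turn": 0}
  ]
}}

```text
t: 1.6
position: [0.1261, -0.2889, 0.5333]
tool_rot: [0.979, 0.204, 0.0, 0.003]
contact_force: [0.1, -0.8, -0.1]
opening: -0.0001
grip_force: 0.0
```

>>> {"name": "move_arm", "arguments": {
  "series": [
    {"x": 0, "y": 0, "z": -1, "turn": 0},
    {"x": 0, "y": 0, "z": -1, "turn": 0},
    {"x": 0, "y": 0, "z": -1, "turn": 0},
    {"x": 0, "y": 0, "z": -1, "turn": 0}
  ]
}}

```text
t: 2.0
position: [0.127, -0.2911, 0.6296]
tool_rot: [0.979, 0.204, -0.0, -0.001]
contact_force: [0.6, -0.3, -0.4]
opening: -0.0003
grip_force: 0.0
```

>>> {"name": "move_arm", "arguments": {
  "series": [
    {"x": 0, "y": 0, "z": -0.6, "turn": 0},
    {"x": 0.78, "y": -0.15, "z": -0.6, "turn": 0},
    {"x": 0.78, "y": -0.15, "z": -0.6, "turn": 0},
    {"x": 0.78, "y": -0.15, "z": -0.6, "turn": 0},
    {"x": 0.78, "y": -0.15, "z": -0.6, "turn": 0}
  ]
}}

```text
t: 2.5
position: [0.1926, -0.2447, 0.6893]
tool_rot: [0.979, 0.205, -0.001, -0.002]
contact_force: [0.0, 0.1, -0.0]
opening: -0.0
grip_force: 0.0
```

>>> {"name": "move_arm", "arguments": {
  "series": [
    {"x": 0.75, "y": -0.3, "z": 0, "turn": 0},
    {"x": 0.75, "y": -0.3, "z": 0, "turn": 0},
    {"x": 0.75, "y": -0.3, "z": 0, "turn": 0}
  ]
}}

```text
t: 2.8
position: [0.2497, -0.1858, 0.6898]
tool_rot: [0.979, 0.206, -0.001, -0.001]
contact_force: [0.3, -0.5, -0.1]
opening: -0.0001
grip_force: 0.0
```

>>> {"name": "move_arm", "arguments": {
  "series": [
    {"x": 0.65, "y": -0.49, "z": 0, "turn": 0},
    {"x": 0.65, "y": -0.49, "z": 0, "turn": 0},
    {"x": 0.65, "y": -0.49, "z": 0, "turn": 0}
  ]
}}

```text
t: 3.1
position: [0.2893, -0.1146, 0.6901]
tool_rot: [0.979, 0.206, -0.001, -0.001]
contact_force: [-0.5, -1.7, 0.4]
opening: -0.0001
grip_force: 0.0
```

>>> {"name": "move_arm", "arguments": {
  "series": [
    {"x": 0.51, "y": -0.64, "z": 0, "turn": 0},
    {"x": 0.51, "y": -0.64, "z": 0, "turn": 0},
    {"x": 0.51, "y": -0.64, "z": 0, "turn": 0}
  ]
}}

```text
t: 3.4
position: [0.3101, -0.0355, 0.6903]
tool_rot: [0.979, 0.206, -0.001, -0.0]
contact_force: [-0.3, -0.3, -0.2]
opening: 0.0003
grip_force: 0.0
```

>>> {"name": "move_arm", "arguments": {
  "series": [
    {"x": 0.31, "y": -0.75, "z": 0, "turn": 0},
    {"x": 0.31, "y": -0.75, "z": 0, "turn": 0},
    {"x": 0.31, "y": -0.75, "z": 0, "turn": 0}
  ]
}}

```text
t: 3.7
position: [0.3081, 0.0455, 0.6906]
tool_rot: [0.979, 0.206, -0.001, -0.0]
contact_force: [0.1, 0.0, -0.2]
opening: -0.0002
grip_force: 0.0
```

>>> {"name": "move_arm", "arguments": {
  "series": [
    {"x": 0.11, "y": -0.76, "z": 0, "turn": 0},
    {"x": 0.11, "y": -0.76, "z": 0, "turn": 0},
    {"x": 0.11, "y": -0.76, "z": 0, "turn": 0}
  ]
}}

```text
t: 4.0
position: [0.2877, 0.1191, 0.6907]
tool_rot: [0.979, 0.205, -0.001, 0.0]
contact_force: [-1.0, -0.0, 0.1]
opening: 0.0
grip_force: 0.0
```

```bash
python3 - <<'E'
from h import *
for n in('scene','top'):
    C=cloud(cam(n)).reshape(-1,3)
    for z in np.arange(.15,.9,.1):
        q=C[(C[:,2]>z)&(C[:,2]<z+.1)&(C[:,0]>.2)&(C[:,0]<.75)&(C[:,1]>.2)&(C[:,1]<.6)]
        if len(q):
            dd=np.hypot(q[:,0]-.385,q[:,1]-.375);i=dd.argmin();print(n,z.round(2),len(q),'nearest',q[i].round(3),dd[i].round(3),q.min(0).round(2))
print(R.from_quat(r.get_obs()['tool_rot']).as_matrix().round(3),r.get_obs()['joint_positions'])
E
```

```text
scene 0.15 976 nearest [0.589 0.472 0.224] 0.226 [0.59 0.27 0.15]
scene 0.25 1363 nearest [0.589 0.472 0.281] 0.226 [0.59 0.38 0.25]
scene 0.35 2071 nearest [0.588 0.47  0.414] 0.225 [0.59 0.37 0.35]
scene 0.45 3600 nearest [0.589 0.469 0.474] 0.225 [0.59 0.37 0.45]
scene 0.55 935 nearest [0.588 0.47  0.581] 0.224 [0.59 0.39 0.55]
top 0.15 289 nearest [0.591 0.464 0.17 ] 0.224 [0.59 0.26 0.15]
top 0.25 432 nearest [0.59  0.465 0.268] 0.224 [0.59 0.38 0.25]
top 0.35 256 nearest [0.591 0.464 0.4  ] 0.224 [0.59 0.36 0.35]
top 0.45 1534 nearest [0.591 0.465 0.461] 0.225 [0.59 0.36 0.45]
top 0.55 1041 nearest [0.591 0.465 0.571] 0.225 [0.59 0.38 0.55]
[[ 0.917  0.399 -0.   ]
 [ 0.399 -0.917 -0.001]
 [-0.001  0.001 -1.   ]] [ 3.52683243e-01 -2.41019739e-03  7.87395494e-01 -1.35222189e-03
  2.35738115e+00  1.51223371e+00]
```

>>> {"name": "move_arm", "arguments": {
  "series": [
    {"x": 0.9, "y": -0.9, "z": 1, "turn": 0},
    {"x": 0.9, "y": -0.9, "z": 1, "turn": 0},
    {"x": 0.9, "y": -0.9, "z": 1, "turn": 0},
    {"x": 0.9, "y": -0.9, "z": 1, "turn": 0}
  ]
}}

```text
t: 4.5
position: [0.336, 0.2383, 0.5863]
tool_rot: [0.979, 0.204, -0.004, 0.002]
contact_force: [0.3, -0.4, -0.0]
opening: 0.0
grip_force: 0.0
```

>>> {"name": "move_arm", "arguments": {
  "series": [
    {"x": 1, "y": -1, "z": 1, "turn": -0.26},
    {"x": 1, "y": -1, "z": 1, "turn": -0.26},
    {"x": 1, "y": -1, "z": 1, "turn": -0.26},
    {"x": 1, "y": -1, "z": 1, "turn": -0.26},
    {"x": 1, "y": -1, "z": 1, "turn": -0.26},
    {"x": 1, "y": -1, "z": 1, "turn": -0.26},
    {"x": 1, "y": -1, "z": 1, "turn": -0.26}
  ]
}}

```text
t: 5.2
position: [0.387, 0.3674, 0.4916]
tool_rot: [0.818, 0.575, 0.0, 0.0]
contact_force: [0.1, 0.1, -0.3]
opening: -0.0001
grip_force: 0.0
```

>>> {"name": "move_arm", "arguments": {
  "series": [
    {"x": 0, "y": -0.1, "z": 1, "turn": 0},
    {"x": 0, "y": -0.1, "z": 1, "turn": 0},
    {"x": 0, "y": -0.1, "z": 1, "turn": 0}
  ]
}}

```text
t: 5.5
position: [0.3722, 0.367, 0.3816]
tool_rot: [0.818, 0.575, -0.012, 0.002]
contact_force: [0.0, -0.1, -0.8]
opening: -0.0
grip_force: 0.0
```

>>> {"name": "move_arm", "arguments": {
  "series": [
    {"x": 0, "y": 0, "z": 1, "turn": 0},
    {"x": 0, "y": 0, "z": 1, "turn": 0},
    {"x": 0, "y": 0, "z": 1, "turn": 0}
  ]
}}

```text
t: 5.8
position: [0.3748, 0.3696, 0.2874]
tool_rot: [0.818, 0.576, -0.006, 0.001]
contact_force: [-0.3, -1.1, -0.3]
opening: -0.0001
grip_force: 0.0
```

>>> {"name": "move_arm", "arguments": {
  "series": [
    {"x": 0, "y": 0, "z": 1, "turn": 0},
    {"x": 0, "y": 0, "z": 1, "turn": 0},
    {"x": 0, "y": 0, "z": 1, "turn": 0}
  ]
}}

```text
t: 6.1
position: [0.3765, 0.3719, 0.1905]
tool_rot: [0.818, 0.576, -0.003, 0.001]
contact_force: [0.6, -1.7, -0.4]
opening: 0.0004
grip_force: 0.0
```

>>> {"name": "move_arm", "arguments": {
  "series": [
    {"x": 0, "y": 0, "z": 0.6, "turn": 0},
    {"x": 0, "y": 0, "z": 1, "turn": 0},
    {"x": 0, "y": 0, "z": 1.0, "turn": 0},
    {"x": 0, "y": 0, "z": 1.0, "turn": 0}
  ]
}}

```text
t: 6.5
position: [0.3793, 0.3752, 0.0953]
tool_rot: [0.817, 0.576, 0.003, -0.0]
contact_force: [0.1, -0.7, 1.3]
opening: 0.0
grip_force: 0.0
```

>>> {"name": "move_arm", "arguments": {
  "series": [
    {"x": 0, "y": 0, "z": 0.15, "turn": 0},
    {"x": 0, "y": 0, "z": 0.15, "turn": 0}
  ]
}}

```text
t: 6.7
position: [0.3784, 0.3744, 0.0798]
tool_rot: [0.817, 0.576, 0.003, -0.0]
contact_force: [-0.4, -0.9, -0.0]
opening: -0.0001
grip_force: 0.0
```

```bash
python3 - <<'E'
from h import *
s=cam('scene');t=cam('top');o=r.get_obs();print(o['position'],o['contact_force'])
a=cv2.resize(s['img'][190:310,225:355],None,fx=3.6,fy=3.6,interpolation=cv2.INTER_CUBIC)
b=cv2.resize(t['img'][180:300,220:310],None,fx=3.6,fy=3.6,interpolation=cv2.INTER_CUBIC)
save('p1.png',np.hstack([a,b]))
E
```

```text
[0.37805744 0.37425033 0.07964695] [ 0.51980008  0.54770481 -0.33764595]
```

View pics/p1.png

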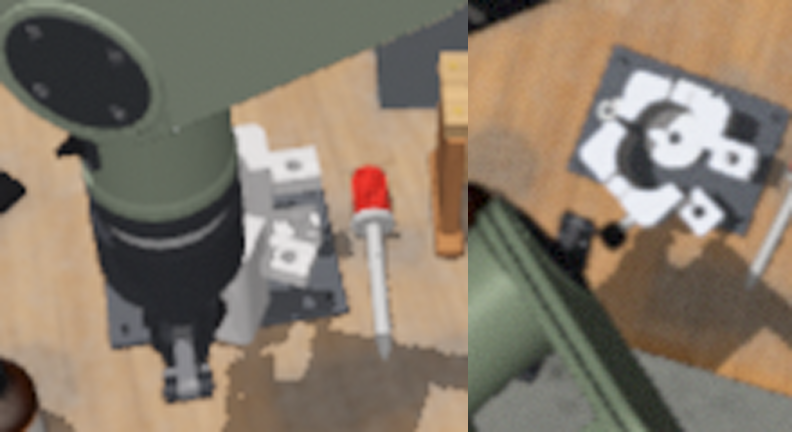

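```bash
python3 - <<'E'
from h import *
for n in('scene','top'):
    d=cam(n);C=cloud(d);hsv=cv2.cvtColor(d['img'],cv2.COLOR_RGB2HSV)
    red=(((hsv[...,0]<6)|(hsv[...,0]>174))&(hsv[...,1]>150)&(hsv[...,2]>80)).astype(np.uint8);red[:180]=0
    k,l,st,c=cv2.connectedComponentsWithStats(red)
    for i in range(1,k):
        if st[i,4]>8: print(n,'red',st[i],c[i].round(1),np.median(C[l==i],0).round(3),C[l==i].min(0).round(3),C[l==i].max(0).round(3))
    m=(C[...,2]>.01)&(abs(C[...,0]-.39)<.08)&(C[...,1]>.17)&(C[...,1]<.3)&(C[...,2]<.2)
    for z in(.01,.03,.05,.08,.11,.13):
        q=C[m&(C[...,2]>z)&(C[...,2]<z+.02)&(C[...,0]<.43)]
        if len(q):print(z,len(q),np.median(q,0).round(3))
    save(n+'2.png',d['img'])
E
```

```text
scene red [357 202   8  13  88] [360.7 208. ] [0.451 0.128 0.153] [-0.034  0.117  0.132] [0.461 0.509 0.787]
scene red [323 236  10  13 105] [327.3 241.9] [0.488 0.192 0.029] [0.47  0.17  0.001] [0.504 0.207 0.035]
0.01 105 [0.401 0.227 0.014]
0.03 30 [0.343 0.173 0.041]
0.05 34 [0.427 0.278 0.062]
top red [310 217  12  13 103] [315.7 222.9] [0.487 0.186 0.026] [0.47  0.171 0.016] [0.505 0.203 0.036]
top red [338 232   7   6  33] [340.9 234.2] [0.455 0.12  0.159] [0.438 0.112 0.139] [0.46  0.181 1.225]
0.01 46 [0.414 0.222 0.013]
0.05 10 [0.427 0.274 0.065]
```

View pics/top2.png

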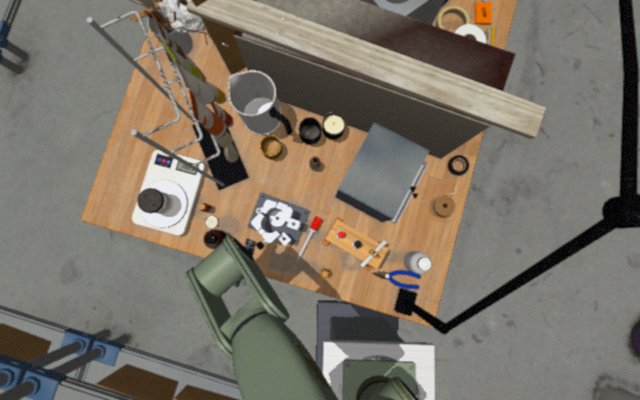

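>>> {"name": "move_arm", "arguments": {
  "series": [
    {"x": -0.1, "y": 0.1, "z": 0.08, "turn": 0},
    {"x": -0.15, "y": 0.2, "z": 0.08, "turn": 0},
    {"x": -0.2, "y": 0.25, "z": 0.08, "turn": 0},
    {"x": -0.25, "y": 0.3, "z": 0.08, "turn": 0},
    {"x": -0.3, "y": 0.34, "z": 0.08, "turn": 0},
    {"x": -0.35, "y": 0.38, "z": 0.08, "turn": 0},
    {"x": -0.4, "y": 0.41, "z": 0.08, "turn": 0},
    {"x": -0.45, "y": 0.44, "z": 0.08, "turn": 0},
    {"x": -0.5, "y": 0.46, "z": 0.08, "turn": 0},
    {"x": -0.53, "y": 0.48, "z": 0.08, "turn": 0},
    {"x": -0.53, "y": 0.48, "z": 0.08, "turn": 0}
  ]
}}

```text
t: 8.0
position: [0.4033, 0.3056, 0.0681]
tool_rot: [0.817, 0.576, -0.001, 0.0]
contact_force: [-3.0, -0.8, 0.3]
opening: -0.0
grip_force: 1.5
```

>>> {"name": "move_arm", "arguments": {
  "series": [
    {"x": 0, "y": 0.03, "z": 0, "turn": 0},
    {"x": 0, "y": 0.06, "z": 0, "turn": 0},
    {"x": 0, "y": 0.06, "z": 0, "turn": 0}
  ]
}}

```text
t: 8.3
position: [0.4055, 0.3021, 0.0678]
tool_rot: [0.817, 0.576, -0.005, -0.0]
contact_force: [-10.9, -5.8, 7.6]
opening: -0.0002
grip_force: 6.8
```

```bash
python3 - <<'E'
from h import *
o=r.get_obs();print(o['position'],o['contact_force'])
t=cam('top');print([plane(t,u,v,.096)[:2].round(4) for u,v in((293.2,223.6),)])
s=cam('scene')
save('p2.png',np.hstack([cv2.resize(t['img'][185:260,240:320],None,fx=5,fy=5,interpolation=cv2.INTER_CUBIC),cv2.resize(s['img'][220:295,250:330],None,fx=5,fy=5,interpolation=cv2.INTER_CUBIC)]))
E
```

```text
[0.40550873 0.30206525 0.06777051] [-10.9238571   -5.78067901   7.61554932]
[array([0.4809, 0.248 ])]
```

View pics/p2.png

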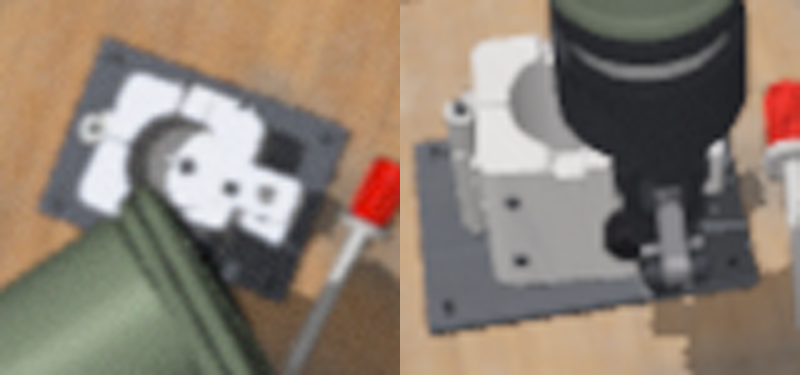

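>>> {"name": "move_arm", "arguments": {
  "series": [
    {"x": 0, "y": 0.03, "z": 0, "turn": 0},
    {"x": 0, "y": 0.03, "z": 0, "turn": 0},
    {"x": 0, "y": 0.05, "z": 0, "turn": 0},
    {"x": 0, "y": 0.05, "z": 0, "turn": 0}
  ]
}}

```text
t: 8.8
position: [0.4072, 0.2987, 0.0674]
tool_rot: [0.817, 0.576, -0.009, -0.0]
contact_force: [-16.5, -7.6, 11.2]
opening: -0.0001
grip_force: 10.0
```

>>> {"name": "move_arm", "arguments": {
  "series": [
    {"x": -0.03, "y": 0.03, "z": 0, "turn": 0},
    {"x": -0.05, "y": 0.05, "z": 0, "turn": 0},
    {"x": -0.05, "y": 0.05, "z": 0, "turn": 0}
  ]
}}

```text
t: 9.1
position: [0.4103, 0.2928, 0.0673]
tool_rot: [0.817, 0.576, -0.008, -0.001]
contact_force: [-16.6, -6.7, 9.9]
opening: 0.0003
grip_force: 9.4
```

>>> {"name": "move_arm", "arguments": {
  "series": [
    {"x": -0.03, "y": 0.03, "z": 0, "turn": 0},
    {"x": -0.04, "y": 0.04, "z": 0, "turn": 0},
    {"x": -0.04, "y": 0.04, "z": 0, "turn": 0}
  ]
}}

```text
t: 9.4
position: [0.4144, 0.2882, 0.0669]
tool_rot: [0.817, 0.576, -0.007, -0.0]
contact_force: [-10.8, -6.6, 2.8]
opening: 0.0001
grip_force: 9.6
```

>>> {"name": "move_arm", "arguments": {
  "series": [
    {"x": 0.02, "y": 0.03, "z": 0, "turn": 0},
    {"x": 0.04, "y": 0.06, "z": 0, "turn": 0},
    {"x": 0.04, "y": 0.06, "z": 0, "turn": 0},
    {"x": 0.04, "y": 0.06, "z": 0, "turn": 0}
  ]
}}

```text
t: 9.8
position: [0.4149, 0.288, 0.0667]
tool_rot: [0.817, 0.576, -0.014, -0.002]
contact_force: [-27.6, -6.9, 16.0]
opening: -0.0003
grip_force: 17.0
```

```bash
python3 - <<'E'
from h import *
s=cam('scene');t=cam('top')
save('p3.png',np.hstack([cv2.resize(t['img'][195:255,250:310],None,fx=6.5,fy=6.5,interpolation=cv2.INTER_CUBIC),cv2.resize(s['img'][225:285,255:315],None,fx=6.5,fy=6.5,interpolation=cv2.INTER_CUBIC)]))
E
```

```text
(no output)
```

View pics/p3.png

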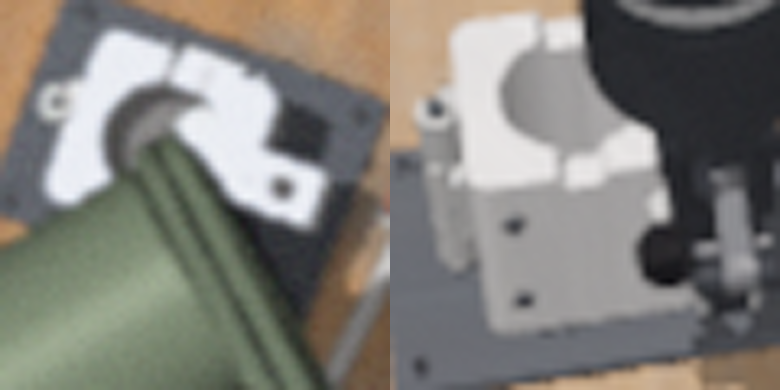

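>>> {"name": "move_arm", "arguments": {
  "series": [
    {"x": 0.05, "y": -0.3, "z": 0, "turn": 0},
    {"x": 0.05, "y": -0.3, "z": 0, "turn": 0},
    {"x": 0.05, "y": -0.3, "z": -1, "turn": 0},
    {"x": 0.05, "y": -0.3, "z": -1, "turn": 0},
    {"x": 0.05, "y": -0.3, "z": -1, "turn": 0}
  ]
}}

```text
t: 10.4
position: [0.4049, 0.3111, 0.1753]
tool_rot: [0.817, 0.577, 0.009, 0.0]
contact_force: [0.9, 0.4, -0.9]
opening: 0.0003
grip_force: 0.0
```

>>> {"name": "move_arm", "arguments": {
  "series": [
    {"x": 0, "y": 0, "z": -0.8, "turn": 0},
    {"x": -0.7, "y": 0.4, "z": -0.8, "turn": 0},
    {"x": -0.7, "y": 0.4, "z": -0.8, "turn": 0},
    {"x": -0.7, "y": 0.4, "z": -0.8, "turn": 0},
    {"x": -0.7, "y": 0.4, "z": -0.8, "turn": 0}
  ],
  "hand": -1
}}

```text
t: 10.9
position: [0.4149, 0.2283, 0.2483]
tool_rot: [0.818, 0.576, 0.001, 0.0]
contact_force: [-0.2, -0.2, 0.1]
opening: 0.0726
grip_force: 0.0
```

>>> {"name": "move_arm", "arguments": {
  "series": [
    {"x": -0.8, "y": 0.5, "z": 0, "turn": 0.05},
    {"x": -0.8, "y": 0.5, "z": 0, "turn": 0.05},
    {"x": -0.8, "y": 0.5, "z": 0, "turn": 0.05},
    {"x": -0.8, "y": 0.5, "z": 0, "turn": 0.05},
    {"x": -0.8, "y": 0.5, "z": 0, "turn": 0.05}
  ]
}}

```text
t: 11.4
position: [0.4342, 0.1375, 0.2477]
tool_rot: [0.86, 0.511, -0.0, -0.0]
contact_force: [0.2, -0.9, 0.5]
opening: 0.0854
grip_force: 0.0
```

```bash
python3 - <<'E'
from h import *
o=r.get_obs();Rm=R.from_quat(o['tool_rot']).as_matrix();print(o['position'],np.degrees(np.arctan2(Rm[1,1],Rm[0,1])))
d=np.array([.455,.1235,.132])-o['position'];print('to lock pin',Rm.T@d)
for n,c in(('top',(293.2,223.6)),('scene',(305.9,235.5))):
    d=cam(n);np.savez(n+'_shut.npz',**{k:d[k] for k in('img','range_z')})
    C=cloud(d);m=(C[...,2]>.09)&(C[...,2]<.1)&(C[...,0]>.42)&(C[...,0]<.58)&(C[...,1]>.22)&(C[...,1]<.38)
    P=C[m];rr=cv2.minAreaRect((P[:,:2]*1000).astype(np.float32));print(n,m.sum(),rr)
    bl=P[np.abs((P[:,:2]-P[:,:2].mean(0))@[.337,.941]+0)<.2]
    save('m_'+n+'.png',d['img'])
s=cv2.imread('pics/m_scene.png');t=cv2.imread('pics/m_top.png')
cv2.imwrite('pics/p4.png',np.hstack([cv2.resize(t[190:255,245:312],None,fx=5.9,fy=5.9,interpolation=cv2.INTER_CUBIC),cv2.resize(s[220:285,252:319],None,fx=5.9,fy=5.9,interpolation=cv2.INTER_CUBIC)]))
E
```

```text
[0.43420607 0.13750819 0.24770285] -28.531153863392
to lock pin [-0.00236822  0.02505657  0.115682  ]
top 593 ((494.0560607910156, 293.4218444824219), (125.37734985351562, 85.81108856201172), 65.46532440185547)
scene 843 ((494.34173583984375, 299.34088134765625), (125.35436248779297, 86.50169372558594), 65.88456726074219)
```

View pics/p4.png

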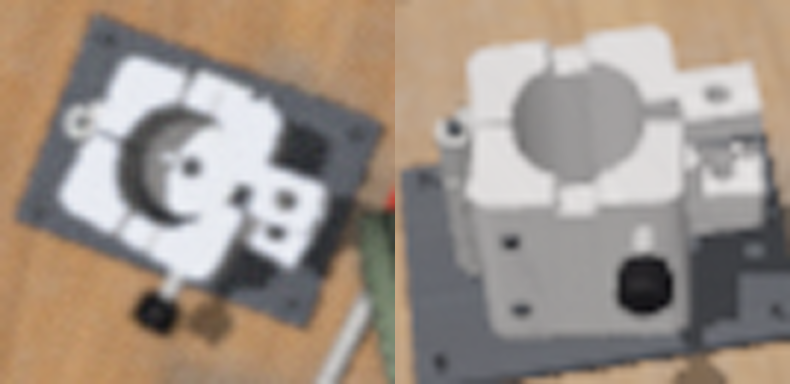

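The top view shows the middle lug's hole at crop (275,232), still about 15 mm off the top hole at (285,200). The half swung slightly open again when the finger left at the knob's edge. I push it again, centred on the knob this time.

>>> {"name": "move_arm", "arguments": {
  "series": [
    {"x": 0.7, "y": -0.66, "z": 0, "turn": 0},
    {"x": 0.7, "y": -0.66, "z": 0, "turn": 0},
    {"x": 0.7, "y": -0.66, "z": 0, "turn": 0}
  ],
  "hand": 1
}}

```text
t: 11.8
position: [0.4083, 0.2344, 0.2481]
tool_rot: [0.858, 0.514, 0.0, -0.001]
contact_force: [0.7, -0.1, 0.4]
opening: 0.0437
grip_force: 0.0
```

>>> {"name": "move_arm", "arguments": {
  "series": [
    {"x": 0.7, "y": -0.66, "z": 0, "turn": -0.05},
    {"x": 0.7, "y": -0.66, "z": 0, "turn": -0.05},
    {"x": 0.7, "y": -0.66, "z": 0.5, "turn": -0.05},
    {"x": 0.7, "y": -0.66, "z": 0.9, "turn": -0.05},
    {"x": 0.7, "y": -0.66, "z": 0.9, "turn": -0.05}
  ]
}}

```text
t: 12.3
position: [0.3817, 0.3206, 0.1535]
tool_rot: [0.816, 0.577, -0.006, 0.001]
contact_force: [-0.6, 0.3, -0.4]
opening: 0.0001
grip_force: 0.0
```

>>> {"name": "move_arm", "arguments": {
  "series": [
    {"x": 0, "y": 0, "z": 0.4, "turn": 0},
    {"x": 0, "y": 0, "z": 0.8, "turn": 0},
    {"x": 0, "y": 0, "z": 0.88, "turn": 0},
    {"x": 0, "y": 0, "z": 0.88, "turn": 0},
    {"x": 0, "y": 0, "z": 0.88, "turn": 0}
  ]
}}

```text
t: 12.8
position: [0.3869, 0.3236, 0.0725]
tool_rot: [0.817, 0.576, 0.002, -0.0]
contact_force: [-0.1, 0.3, 0.2]
opening: 0.0
grip_force: 0.0
```

```bash
cat > mp.py <<'E'
from h import *
O=np.array([.499,.3005]);X=np.array([.337,.941]);Y=np.array([-.941,.337])
o=r.get_obs();p=np.array(o['position'][:2])-O;print('mould mm',(p@X*1e3).round(1),(p@Y*1e3).round(1),o['position'].round(4) if hasattr(o['position'],'round') else o['position'],np.round(o['contact_force'],1))
E
python3 mp.py
```

```text
mould mm -16.1 113.3 [0.3869 0.3236 0.0725] [-0.1  0.3  0.2]
```

>>> {"name": "move_arm", "arguments": {
  "series": [
    {"x": 0, "y": 0.1, "z": 0, "turn": 0},
    {"x": 0, "y": 0.15, "z": 0, "turn": 0},
    {"x": -0.02, "y": 0.18, "z": 0, "turn": 0},
    {"x": -0.04, "y": 0.2, "z": 0, "turn": 0},
    {"x": -0.06, "y": 0.22, "z": 0, "turn": 0},
    {"x": -0.07, "y": 0.24, "z": 0, "turn": 0},
    {"x": -0.08, "y": 0.26, "z": 0, "turn": 0},
    {"x": -0.1, "y": 0.28, "z": 0, "turn": 0},
    {"x": -0.1, "y": 0.29, "z": 0, "turn": 0},
    {"x": -0.1, "y": 0.29, "z": 0, "turn": 0}
  ]
}}

```text
t: 13.8
position: [0.4088, 0.3028, 0.0699]
tool_rot: [0.817, 0.576, -0.001, 0.0]
contact_force: [-2.3, -0.5, -0.2]
opening: 0.0001
grip_force: 1.3
```

```bash
python3 mp.py
```

```text
mould mm -28.2 85.7 [0.4088 0.3028 0.0699] [-2.3 -0.5 -0.2]
```

>>> {"name": "move_arm", "arguments": {
  "series": [
    {"x": 0, "y": 0.02, "z": 0, "turn": 0},
    {"x": 0, "y": 0.04, "z": 0, "turn": 0},
    {"x": 0, "y": 0.06, "z": 0, "turn": 0},
    {"x": 0, "y": 0.06, "z": 0, "turn": 0}
  ]
}}

```text
t: 14.2
position: [0.4118, 0.3018, 0.0699]
tool_rot: [0.818, 0.576, -0.003, -0.002]
contact_force: [-13.2, 4.1, 2.7]
opening: -0.0004
grip_force: 6.8
```

```bash
python3 mp.py
```

```text
mould mm -28.2 82.5 [0.4118 0.3018 0.0699] [-13.2   4.1   2.7]
```

>>> {"name": "move_arm", "arguments": {
  "series": [
    {"x": 0, "y": 0.03, "z": 0, "turn": 0},
    {"x": 0, "y": 0.05, "z": 0, "turn": 0},
    {"x": 0, "y": 0.08, "z": 0, "turn": 0},
    {"x": 0, "y": 0.08, "z": 0, "turn": 0}
  ]
}}

```text
t: 14.6
position: [0.4124, 0.3014, 0.0699]
tool_rot: [0.819, 0.574, -0.007, -0.007]
contact_force: [-33.6, 18.2, 12.9]
opening: -0.0001
grip_force: 19.1
```

```bash
python3 mp.py
```

```text
mould mm -28.4 81.8 [0.4124 0.3014 0.0699] [-33.6  18.2  12.9]
```

>>> {"name": "move_arm", "arguments": {
  "series": [
    {"x": 0, "y": -0.08, "z": 0, "turn": 0},
    {"x": 0, "y": -0.14, "z": 0, "turn": 0},
    {"x": 0, "y": -0.2, "z": 0, "turn": 0},
    {"x": 0, "y": -0.3, "z": 0, "turn": 0},
    {"x": 0, "y": -0.45, "z": -0.2, "turn": 0},
    {"x": 0, "y": -0.45, "z": -1, "turn": 0},
    {"x": 0, "y": -0.45, "z": -1, "turn": 0},
    {"x": 0, "y": -0.45, "z": -1, "turn": 0}
  ]
}}

```text
t: 15.4
position: [0.3827, 0.3157, 0.1749]
tool_rot: [0.817, 0.576, 0.006, -0.0]
contact_force: [-0.2, -0.6, -0.8]
opening: 0.0
grip_force: 0.0
```

>>> {"name": "move_arm", "arguments": {
  "series": [
    {"x": 0, "y": 0, "z": -0.8, "turn": 0},
    {"x": -0.75, "y": 0.5, "z": -0.8, "turn": 0},
    {"x": -0.75, "y": 0.5, "z": -0.8, "turn": 0},
    {"x": -0.75, "y": 0.5, "z": -0.8, "turn": 0},
    {"x": -0.75, "y": 0.5, "z": -0.8, "turn": 0}
  ],
  "hand": -1
}}

```text
t: 15.9
position: [0.4022, 0.2257, 0.2499]
tool_rot: [0.818, 0.575, 0.0, -0.0]
contact_force: [0.4, 0.4, -0.5]
opening: 0.0723
grip_force: 0.0
```

>>> {"name": "move_arm", "arguments": {
  "series": [
    {"x": -0.8, "y": 0.7, "z": 0, "turn": 0.05},
    {"x": -0.8, "y": 0.7, "z": 0, "turn": 0.05},
    {"x": -0.8, "y": 0.7, "z": 0, "turn": 0.05},
    {"x": -0.8, "y": 0.7, "z": 0, "turn": 0.05}
  ]
}}

```text
t: 16.3
position: [0.4411, 0.1273, 0.2491]
tool_rot: [0.86, 0.51, -0.001, -0.001]
contact_force: [-1.1, 0.2, -0.2]
opening: 0.0855
grip_force: 0.0
```

```bash
python3 - <<'E'
from h import *
o=r.get_obs();Rm=R.from_quat(o['tool_rot']).as_matrix();print(o['position'],np.degrees(np.arctan2(Rm[1,1],Rm[0,1])))
d=np.array([.455,.1235,.132])-o['position'];print('to lock pin',Rm.T@d)
t=cam('top')['img'];s=cam('scene')['img']
save('p5.png',np.hstack([cv2.resize(t[190:255,245:312],None,fx=5.9,fy=5.9,interpolation=cv2.INTER_CUBIC),cv2.resize(s[220:285,252:319],None,fx=5.9,fy=5.9,interpolation=cv2.INTER_CUBIC)]))
E
```

```text
[0.44113487 0.12734413 0.24913084] -28.707803935811402
to lock pin [0.00339409 0.01421769 0.11710248]
```

View pics/p5.png

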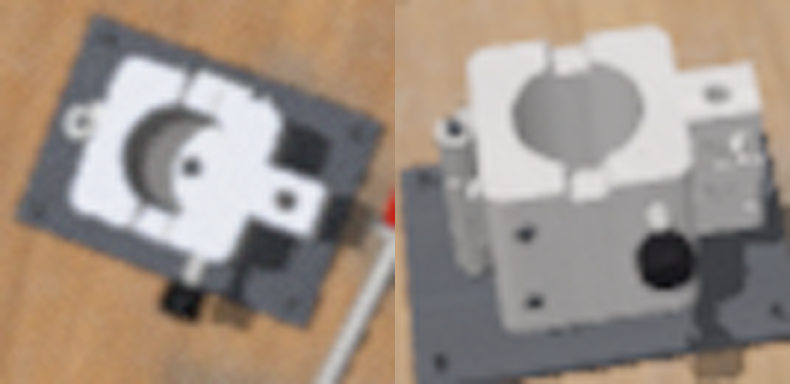

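The half is shut: only the top lug's hole shows, at crop (285,200), and the seam is closed. Now I take the red pin.

>>> {"name": "move_arm", "arguments": {
  "series": [
    {"x": 0.03, "y": 0.14, "z": 0, "turn": 0},
    {"x": 0.03, "y": 0.14, "z": 0.4, "turn": 0},
    {"x": 0.03, "y": 0.14, "z": 0.8, "turn": 0},
    {"x": 0.03, "y": 0.14, "z": 1, "turn": 0},
    {"x": 0.03, "y": 0.14, "z": 1, "turn": 0},
    {"x": 0.03, "y": 0.14, "z": 1, "turn": 0}
  ]
}}

```text
t: 17.0
position: [0.4557, 0.1242, 0.1507]
tool_rot: [0.86, 0.511, 0.0, 0.0]
contact_force: [0.7, -0.4, -0.3]
opening: 0.0853
grip_force: 0.0
```

```bash
python3 - <<'E'
from h import *
o=r.get_obs();Rm=R.from_quat(o['tool_rot']).as_matrix();print(o['position'],o['contact_force'])
d=np.array([.455,.1235,.132])-o['position'];print('to lock pin',Rm.T@d)
E
```

```text
[0.45572938 0.12417155 0.15068898] [ 0.68334362 -0.41537467 -0.31294253]
to lock pin [-0.00094834 -0.00033193  0.01868827]
```

>>> {"name": "move_arm", "arguments": {
  "series": [
    {"x": 0, "y": 0, "z": 0.17, "turn": 0},
    {"x": 0, "y": 0, "z": 0.17, "turn": 0},
    {"x": 0, "y": 0, "z": 0.17, "turn": 0}
  ]
}}

```text
t: 17.3
position: [0.4558, 0.1237, 0.1346]
tool_rot: [0.86, 0.511, 0.001, 0.0]
contact_force: [0.0, -0.4, 0.2]
opening: 0.0852
grip_force: 0.0
```

>>> {"name": "move_arm", "arguments": {
  "series": [
    {"x": 0, "y": 0, "z": 0, "turn": 0},
    {"x": 0, "y": 0, "z": 0, "turn": 0},
    {"x": 0, "y": 0, "z": 0, "turn": 0},
    {"x": 0, "y": 0, "z": 0, "turn": 0},
    {"x": 0, "y": 0, "z": 0, "turn": 0},
    {"x": 0, "y": 0, "z": 0, "turn": 0},
    {"x": 0, "y": 0, "z": 0, "turn": 0},
    {"x": 0, "y": 0, "z": 0, "turn": 0}
  ],
  "hand": 1
}}

```text
t: 18.1
position: [0.455, 0.1233, 0.1336]
tool_rot: [0.86, 0.51, 0.0, 0.0]
contact_force: [-0.9, 0.9, 3.9]
opening: 0.016
grip_force: 58.5
```

>>> {"name": "move_arm", "arguments": {
  "series": [
    {"x": 0, "y": 0, "z": -0.3, "turn": 0},
    {"x": 0, "y": 0, "z": -0.6, "turn": 0},
    {"x": 0, "y": 0, "z": -0.9, "turn": 0},
    {"x": 0, "y": 0, "z": -1, "turn": 0},
    {"x": 0, "y": 0, "z": -1, "turn": 0}
  ]
}}

```text
t: 18.6
position: [0.4553, 0.1235, 0.2339]
tool_rot: [0.86, 0.511, 0.001, 0.0]
contact_force: [0.6, -0.2, -0.5]
opening: 0.0159
grip_force: 59.3
```

>>> {"name": "move_arm", "arguments": {
  "series": [
    {"x": 0.62, "y": -0.19, "z": 0, "turn": 0},
    {"x": 0.62, "y": -0.19, "z": 0, "turn": 0},
    {"x": 0.62, "y": -0.19, "z": 0, "turn": 0}
  ]
}}

```text
t: 18.9
position: [0.4673, 0.1881, 0.2311]
tool_rot: [0.859, 0.512, -0.002, -0.0]
contact_force: [0.3, -0.6, -1.3]
opening: 0.016
grip_force: 59.3
```

>>> {"name": "move_arm", "arguments": {
  "series": [
    {"x": 0.6, "y": -0.19, "z": 0, "turn": -0.05},
    {"x": 0.6, "y": -0.19, "z": 0, "turn": -0.05},
    {"x": 0.6, "y": -0.19, "z": 0, "turn": -0.05},
    {"x": 0.6, "y": -0.19, "z": 0, "turn": -0.05},
    {"x": 0.6, "y": -0.19, "z": 0, "turn": -0.05}
  ]
}}

```text
t: 19.4
position: [0.4794, 0.2472, 0.2329]
tool_rot: [0.818, 0.576, -0.001, 0.0]
contact_force: [0.1, 0.4, -0.6]
opening: 0.0161
grip_force: 59.3
```

```bash
python3 - <<'E'
from h import *
o=r.get_obs();Rm=R.from_quat(o['tool_rot']).as_matrix();p=np.array(o['position']);print(p,np.degrees(np.arctan2(Rm[1,1],Rm[0,1])))
s=cam('scene')
def proj(d,P): q=d['R'].T@(np.array(P)-d['p']);return q[:2]/q[2]*d['fx']+[d['cx'],d['cy']]
for h in(.0,.0086,.03,.06,.0846):print(h,proj(s,p-[0,0,h]).round(1))
print('hole',proj(s,[.481,.251,.096]).round(1))
g=cv2.cvtColor(s['img'],cv2.COLOR_RGB2GRAY);
print(g[195:245:1,292:322][:, ::1][::2].tolist().__str__().replace('], [','\n'))
zz=s['range_z'][195:245,292:322];C=cloud(s)
np.save('sc_now.npy',C)
E
```

```text
[0.47936174 0.24717226 0.232902  ] -19.682591259989575
0.0 [307.7 192.2]
0.0086 [307.8 195.2]
0.03 [308.  202.5]
0.06 [308.2 212.2]
0.0846 [308.4 219.8]
hole [307.  235.2]
[[101, 99, 92, 80, 66, 53, 62, 112, 155, 179, 183, 156, 126, 90, 38, 39, 39, 38, 36, 36, 87, 128, 157, 166, 167, 168, 169, 167, 166, 165
80, 74, 79, 89, 100, 112, 117, 128, 156, 162, 169, 159, 135, 111, 85, 94, 102, 108, 112, 117, 142, 164, 169, 167, 167, 168, 169, 168, 167, 166
150, 150, 148, 150, 148, 143, 126, 125, 155, 167, 164, 163, 159, 143, 134, 138, 132, 146, 157, 163, 168, 168, 169, 169, 168, 167, 168, 169, 169, 167
162, 158, 155, 159, 154, 141, 124, 112, 145, 164, 165, 164, 165, 150, 135, 138, 133, 147, 164, 168, 169, 169, 168, 169, 168, 166, 166, 168, 170, 170
166, 162, 156, 158, 150, 143, 139, 120, 107, 104, 105, 125, 154, 153, 140, 138, 134, 140, 160, 169, 169, 168, 166, 165, 166, 166, 166, 165, 169, 168
163, 160, 153, 154, 145, 139, 136, 118, 104, 105, 107, 106, 144, 155, 141, 138, 135, 142, 160, 170, 170, 168, 167, 166, 167, 169, 168, 166, 166, 166
159, 156, 145, 138, 127, 121, 109, 86, 94, 105, 106,
[... 2070 characters left out ...]
222, 223, 216, 187, 153, 154, 164, 187, 215, 225, 226, 224, 199, 168, 167, 167, 166, 163, 164, 166, 170
157, 157, 201, 221, 221, 221, 221, 222, 224, 226, 227, 226, 214, 195, 189, 197, 211, 221, 224, 223, 223, 208, 181, 168, 169, 170, 166, 160, 161, 163
157, 158, 201, 221, 221, 221, 221, 221, 222, 219, 217, 213, 210, 206, 200, 198, 197, 192, 182, 177, 171, 162, 165, 169, 171, 171, 169, 165, 165, 167
157, 194, 217, 220, 220, 220, 221, 220, 217, 188, 153, 153, 154, 154, 154, 155, 155, 155, 157, 156, 157, 151, 160, 166, 166, 168, 168, 166, 163, 166
202, 218, 221, 221, 220, 219, 220, 221, 221, 201, 168, 156, 153, 153, 155, 155, 167, 197, 195, 168, 157, 135, 97, 140, 166, 166, 168, 168, 167, 167]]
```

```bash
python3 - <<'E'
from h import *
s=cam('scene');t=cam('top');p=np.array(r.get_obs()['position']);print(p)
g=cv2.cvtColor(s['img'],cv2.COLOR_RGB2GRAY).astype(float)
bg=167.
for v in range(200,222):
    w=np.clip(bg-6-g[v,303:313],0,None);print(v,((w*np.arange(303,313)).sum()/max(w.sum(),1)).round(2),w.sum().round(),end=' | ')
h=g[232:239,302:310];w=np.clip(212-h,0,None);yy,xx=np.mgrid[232:239,302:310];print('\nhole',(w*xx).sum()/w.sum(),(w*yy).sum()/w.sum()); print(h.astype(int))
for uv in((307.7,219.3),(307.7,219.8),(307.7,220.3)):print('nose',(plane(s,*uv,p[2]-.0846)-p)[:2].round(4))
print('hole s',plane(s,306,235.6,.096)[:2].round(4))
q=t['range_z'][225:245,284:302];print(len(q))
E
```

```text
[0.47973775 0.24759912 0.23342114]
200 306.92 98.0 | 201 306.9 91.0 | 202 306.65 103.0 | 203 305.79 141.0 | 204 305.51 175.0 | 205 305.74 171.0 | 206 305.84 166.0 | 207 305.77 160.0 | 208 306.41 121.0 | 209 307.57 90.0 | 210 307.8 90.0 | 211 307.75 89.0 | 212 307.88 84.0 | 213 307.95 76.0 | 214 308.04 83.0 | 215 308.13 89.0 | 216 308.0 88.0 | 217 308.11 74.0 | 218 307.9 58.0 | 219 307.87 52.0 | 220 307.74 19.0 | 221 0.0 0.0 | 
hole 305.95487364620936 235.48194945848377
[[210 211 214 217 220 222 222 222]
 [222 222 220 219 218 220 222 222]
 [223 220 208 194 190 198 212 220]
 [223 216 187 154 153 164 187 215]
 [225 221 191 151 153 159 184 216]
 [227 227 214 196 189 196 211 222]
 [224 224 223 220 217 220 223 220]]
nose [0.0013 0.0005]
nose [0.     0.0012]
nose [-0.0013  0.0019]
hole s [0.481  0.2537]
20
```

>>> {"name": "move_arm", "arguments": {
  "series": [
    {"x": 0.045, "y": 0.005, "z": 0, "turn": 0},
    {"x": 0.045, "y": 0.005, "z": 0.2, "turn": 0},
    {"x": 0.045, "y": 0.005, "z": 0.44, "turn": 0},
    {"x": 0.045, "y": 0.005, "z": 0.44, "turn": 0},
    {"x": 0.045, "y": 0.005, "z": 0.44, "turn": 0}
  ]
}}

```text
t: 20.05
position: [0.4821, 0.2527, 0.1896]
tool_rot: [0.817, 0.576, -0.0, 0.0]
contact_force: [-0.5, -0.0, -1.5]
opening: 0.0162
grip_force: 59.3
```

```bash
cat > rod.py <<'E'
from h import *
s=cam('scene');o=r.get_obs();p=np.array(o['position']);print(p.round(4),np.round(o['contact_force'],1))
g=cv2.cvtColor(s['img'],cv2.COLOR_RGB2GRAY).astype(int)
print(g[222:240,300:316])
E
python3 rod.py
```

```text
[0.4825 0.253  0.1903] [-0.2  1.6  0.6]
[[168 167 166 158 147 142 138 158 170 166 165 165 166 166 165 167]
 [168 168 168 159 149 143 136 157 170 168 165 165 167 167 165 165]
 [167 167 168 159 149 144 134 156 170 169 165 165 168 168 166 163]
 [167 167 168 160 151 144 134 155 170 170 166 165 167 169 167 163]
 [167 168 168 161 152 145 133 152 167 169 169 168 171 172 168 164]
 [168 169 169 162 151 145 134 152 167 170 171 170 172 172 170 165]
 [171 172 171 163 152 144 135 151 166 170 171 170 170 171 170 167]
 [170 171 171 163 151 145 135 150 163 168 171 170 169 170 171 168]
 [167 168 168 159 150 145 135 150 168 181 176 166 167 171 173 170]
 [173 176 182 183 160 138 139 182 205 210 189 157 165 172 174 171]
 [208 209 211 213 188 143 162 208 224 224 195 154 162 170 174 172]
 [224 225 224 224 212 187 194 213 207 198 177 154 160 169 172 173]
 [225 224 225 222 209 188 185 188 171 154 155 154 159 168 171 172]
 [224 224 224 217 189 155 155 158 150 151 157 157 159 166 169 168]
 [225 225 227 222 192 153 154 158 175 197 204 183 157 165 169 169]
 [226 228 228 228 216 197 191 196 211 223 226 197 154 162 168 170]
 [224 226 226 226 225 221 219 222 225 221 215 196 167 160 167 171]
 [224 221 218 215 212 208 201 199 199 194 184 178 166 159 167 172]]
```

>>> {"name": "move_arm", "arguments": {
  "series": [
    {"x": -0.01, "y": 0, "z": 0.05, "turn": 0},
    {"x": -0.01, "y": 0, "z": 0.1, "turn": 0},
    {"x": -0.01, "y": 0, "z": 0.15, "turn": 0},
    {"x": -0.01, "y": 0, "z": 0.2, "turn": 0},
    {"x": -0.01, "y": 0, "z": 0.2, "turn": 0}
  ]
}}

```text
t: 20.6
position: [0.4811, 0.2515, 0.1684]
tool_rot: [0.817, 0.576, -0.001, -0.0]
contact_force: [-0.4, -0.1, -1.0]
opening: 0.016
grip_force: 59.3
```

```bash
python3 rod.py
```

```text
[0.4813 0.2516 0.1688] [ 0.5 -0.6  0. ]
[[167 167 167 168 152 136 139 140 159 166 164 165 166 166 165 166]
 [167 167 168 168 151 136 139 141 159 167 165 165 167 168 164 164]
 [167 167 168 168 152 137 139 142 160 168 165 165 167 168 165 163]
 [167 167 167 168 153 138 139 138 158 169 166 165 166 168 166 163]
 [166 167 168 167 153 138 139 136 155 170 169 168 170 171 168 164]
 [168 169 169 168 157 142 139 135 155 170 171 170 172 172 169 165]
 [171 171 172 171 161 145 139 135 154 169 171 170 169 170 170 166]
 [170 171 171 172 161 147 142 135 153 168 171 170 168 170 170 168]
 [167 167 168 168 159 149 143 136 151 164 166 165 167 171 173 168]
 [173 176 182 185 173 154 144 144 182 181 158 156 164 172 173 171]
 [207 209 211 213 196 163 144 142 178 177 154 154 162 170 173 172]
 [224 224 224 224 205 167 144 135 145 154 154 153 159 168 173 173]
 [224 224 224 222 198 159 143 134 145 154 154 155 159 167 171 171]
 [224 224 224 217 185 150 144 134 137 151 157 157 159 166 169 168]
 [225 226 226 222 191 150 145 134 166 173 158 158 157 165 168 169]
 [226 228 228 228 215 197 188 190 209 210 180 155 154 161 168 170]
 [224 226 226 225 224 222 218 222 225 221 191 156 155 160 167 170]
 [223 220 218 215 212 208 201 199 199 194 173 156 154 158 166 171]]
```

>>> {"name": "move_arm", "arguments": {
  "series": [
    {"x": 0, "y": 0, "z": 0.06, "turn": 0},
    {"x": 0, "y": 0, "z": 0.12, "turn": 0},
    {"x": 0, "y": 0, "z": 0.18, "turn": 0},
    {"x": 0, "y": 0, "z": 0.24, "turn": 0},
    {"x": 0, "y": 0, "z": 0.24, "turn": 0}
  ]
}}

```text
t: 21.15
position: [0.481, 0.2515, 0.1441]
tool_rot: [0.817, 0.576, -0.001, -0.0]
contact_force: [0.3, -0.2, -1.7]
opening: 0.0158
grip_force: 59.3
```

>>> {"name": "move_arm", "arguments": {
  "series": [
    {"x": 0, "y": 0, "z": 0.06, "turn": 0},
    {"x": 0, "y": 0, "z": 0.12, "turn": 0},
    {"x": 0, "y": 0, "z": 0.18, "turn": 0},
    {"x": 0, "y": 0, "z": 0.24, "turn": 0},
    {"x": 0, "y": 0, "z": 0.3, "turn": 0},
    {"x": 0, "y": 0, "z": 0.3, "turn": 0}
  ]
}}

```text
t: 21.75
position: [0.4811, 0.2514, 0.1143]
tool_rot: [0.817, 0.576, -0.001, -0.0]
contact_force: [1.3, 0.5, -1.5]
opening: 0.0158
grip_force: 59.3
```

>>> {"name": "move_arm", "arguments": {
  "series": [
    {"x": 0, "y": 0, "z": 0.04, "turn": 0},
    {"x": 0, "y": 0, "z": 0.07, "turn": 0},
    {"x": 0, "y": 0, "z": 0.1, "turn": 0},
    {"x": 0, "y": 0, "z": 0.11, "turn": 0},
    {"x": 0, "y": 0, "z": 0.11, "turn": 0}
  ]
}}

```text
t: 22.25
position: [0.4816, 0.2517, 0.1046]
tool_rot: [0.817, 0.576, 0.0, 0.0]
contact_force: [-0.5, -1.7, 2.7]
opening: 0.0156
grip_force: 59.8
```

>>> {"name": "move_arm", "arguments": {
  "series": [
    {"x": 0, "y": 0, "z": 0, "turn": 0},
    {"x": 0, "y": 0, "z": 0, "turn": 0},
    {"x": 0, "y": 0, "z": 0, "turn": 0},
    {"x": 0, "y": 0, "z": 0, "turn": 0},
    {"x": 0, "y": 0, "z": 0, "turn": 0},
    {"x": 0, "y": 0, "z": -0.2, "turn": 0},
    {"x": 0, "y": 0, "z": -0.5, "turn": 0},
    {"x": 0, "y": 0, "z": -0.9, "turn": 0},
    {"x": 0, "y": 0, "z": -0.9, "turn": 0}
  ],
  "hand": -1
}}

```text
t: 23.15
position: [0.4845, 0.2532, 0.1997]
tool_rot: [0.817, 0.576, 0.006, 0.001]
contact_force: [-0.7, 0.8, -0.7]
opening: 0.0856
grip_force: 0.0
```

```bash
python3 - <<'E'
from h import *
s=cam('scene');C=cloud(s);o=r.get_obs();Rm=R.from_quat(o['tool_rot']).as_matrix();p=np.array(o['position']);print(p,o['opening'])
hsv=cv2.cvtColor(s['img'],cv2.COLOR_RGB2HSV)
red=(((hsv[...,0]<6)|(hsv[...,0]>174))&(hsv[...,1]>150)&(hsv[...,2]>80)).astype(np.uint8);red[:180]=0
k,l,st,c=cv2.connectedComponentsWithStats(red)
for i in range(1,k):
    if st[i,4]>8: q=C[l==i];print(st[i],np.median(q,0).round(3),np.percentile(q[:,2],[2,98]).round(3))
for T in([.4075,.0365],):print('to wick',Rm.T@(np.array([*T,.135])-p))
E
```

```text
[0.48303335 0.2524759  0.19699487] 0.08547996216729747
[302 224   8  13  86] [0.476 0.256 0.125] [0.103 0.133]
[322 236  11  13 109] [0.488 0.193 0.029] [0.005 0.033]
to wick [-0.2290773   0.00104252  0.06096509]
```

>>> {"name": "move_arm", "arguments": {
  "series": [
    {"x": -0.3, "y": 0, "z": -0.45, "turn": 0},
    {"x": -0.75, "y": 0, "z": -0.45, "turn": 0},
    {"x": -0.75, "y": 0, "z": -0.45, "turn": 0},
    {"x": -0.75, "y": 0, "z": -0.45, "turn": 0}
  ]
}}

```text
t: 23.6
position: [0.4557, 0.1804, 0.2385]
tool_rot: [0.818, 0.576, -0.001, -0.0]
contact_force: [-0.4, 0.1, 0.1]
opening: 0.0855
grip_force: 0.0
```

>>> {"name": "move_arm", "arguments": {
  "series": [
    {"x": -0.75, "y": 0, "z": 0, "turn": 0},
    {"x": -0.75, "y": 0, "z": 0, "turn": 0},
    {"x": -0.75, "y": 0, "z": 0, "turn": 0}
  ]
}}

```text
t: 23.9
position: [0.43, 0.1092, 0.2381]
tool_rot: [0.818, 0.576, -0.001, -0.0]
contact_force: [0.7, 0.8, 0.1]
opening: 0.0858
grip_force: 0.0
```

>>> {"name": "move_arm", "arguments": {
  "series": [
    {"x": -0.75, "y": 0, "z": 0, "turn": 0.05},
    {"x": -0.75, "y": 0, "z": 0, "turn": 0.05},
    {"x": -0.75, "y": 0, "z": 0, "turn": 0.05},
    {"x": -0.75, "y": 0, "z": 0, "turn": 0.05},
    {"x": -0.75, "y": 0, "z": 0, "turn": 0.05}
  ]
}}

```text
t: 24.4
position: [0.4068, 0.0409, 0.239]
tool_rot: [0.86, 0.511, 0.0, -0.0]
contact_force: [0.0, 0.0, -0.1]
opening: 0.0853
grip_force: 0.0
```

```bash
python3 - <<'E'
from h import *
o=r.get_obs();Rm=R.from_quat(o['tool_rot']).as_matrix();p=np.array(o['position']);print(p,np.degrees(np.arctan2(Rm[1,1],Rm[0,1])),o['contact_force'])
print('to wick',Rm.T@(np.array([.407,.0367,.137])-p))
# bar direction and arm-lamp clearance
for n in('scene','top'):
    d=cam(n);C=cloud(d);im=d['img'].astype(int)
    m=(C[...,2]>.127)&(C[...,2]<.137)&(np.hypot(C[...,0]-.407,C[...,1]-.037)<.055)
    q=C[m];k=(q[:,:2]-[.407,.037]);
    m2=np.abs(k@[.480,.877])<.012
    if m2.sum()>5:
        vx,vy,x0,y0=cv2.fitLine(q[m2][:,:2].astype(np.float32),cv2.DIST_HUBER,0,.01,.01).ravel();print(n,m2.sum(),np.degrees(np.arctan2(vy,vx)),x0,y0)
E
```

```text
[0.4068364  0.04094937 0.23895724] -28.534100305585522 [ 0.03512537  0.03593634 -0.1290196 ]
to wick [-0.0036982   0.00222092  0.10195467]
scene 99 -38.557457 0.40297928 0.042901494
top 30 -28.748661 0.38467965 0.056147367
```

>>> {"name": "move_arm", "arguments": {
  "series": [
    {"x": -0.035, "y": 0.02, "z": 0.4, "turn": 0},
    {"x": -0.035, "y": 0.02, "z": 0.7, "turn": 0},
    {"x": -0.035, "y": 0.02, "z": 0.95, "turn": 0},
    {"x": -0.035, "y": 0.02, "z": 1, "turn": 0},
    {"x": -0.035, "y": 0.02, "z": 1, "turn": 0},
    {"x": -0.035, "y": 0.02, "z": 1, "turn": 0}
  ]
}}

```text
t: 25.1
position: [0.4073, 0.0361, 0.1404]
tool_rot: [0.86, 0.511, 0.001, 0.001]
contact_force: [-1.3, -0.2, -0.7]
opening: 0.0856
grip_force: 0.0
```

>>> {"name": "move_arm", "arguments": {
  "series": [
    {"x": 0, "y": 0, "z": 0.03, "turn": 0},
    {"x": 0, "y": 0, "z": 0.03, "turn": 0}
  ]
}}

```text
t: 25.3
position: [0.4066, 0.0358, 0.1369]
tool_rot: [0.86, 0.511, 0.001, 0.0]
contact_force: [-0.7, -0.1, 0.2]
opening: 0.0859
grip_force: 0.0
```

>>> {"name": "move_arm", "arguments": {
  "series": [
    {"x": 0, "y": 0, "z": 0, "turn": 0},
    {"x": 0, "y": 0, "z": 0, "turn": 0},
    {"x": 0, "y": 0, "z": 0, "turn": 0},
    {"x": 0, "y": 0, "z": 0, "turn": 0},
    {"x": 0, "y": 0, "z": 0, "turn": 0},
    {"x": 0, "y": 0, "z": 0, "turn": 0},
    {"x": 0, "y": 0, "z": 0, "turn": 0},
    {"x": 0, "y": 0, "z": 0, "turn": 0},
    {"x": 0, "y": 0, "z": 0, "turn": 0}
  ],
  "hand": 1
}}

```text
t: 26.2
position: [0.4064, 0.0358, 0.1365]
tool_rot: [0.86, 0.511, 0.0, 0.0]
contact_force: [1.0, 0.1, 3.9]
opening: 0.0104
grip_force: 59.8
```

>>> {"name": "move_arm", "arguments": {
  "series": [
    {"x": 0, "y": 0, "z": -0.3, "turn": 0},
    {"x": 0, "y": 0, "z": -0.6, "turn": 0},
    {"x": 0, "y": 0, "z": -0.9, "turn": 0},
    {"x": 0, "y": 0, "z": -1, "turn": 0},
    {"x": 0, "y": 0, "z": -1, "turn": 0}
  ]
}}

```text
t: 26.7
position: [0.4065, 0.0358, 0.2368]
tool_rot: [0.86, 0.511, 0.001, 0.001]
contact_force: [0.5, 0.1, -1.3]
opening: 0.011
grip_force: 59.7
```

>>> {"name": "move_arm", "arguments": {
  "series": [
    {"x": 0, "y": 0, "z": -0.25, "turn": 0},
    {"x": 0, "y": 0, "z": -0.45, "turn": 0},
    {"x": 0, "y": 0, "z": -0.45, "turn": 0}
  ]
}}

```text
t: 27.0
position: [0.4068, 0.0358, 0.2816]
tool_rot: [0.86, 0.511, 0.001, 0.0]
contact_force: [0.0, -0.2, -0.6]
opening: 0.011
grip_force: 59.7
```

```bash
python3 - <<'E'
from h import *
o=r.get_obs();Rm=R.from_quat(o['tool_rot']).as_matrix();p=np.array(o['position']);print(p,o['opening'],o['grip_force'])
X=np.array([.337,.941]);L=np.array([.4815,.2516])
t=cam('top');s=cam('scene');g=cv2.cvtColor(t['img'],cv2.COLOR_RGB2GRAY).astype(int)
def q(d,P):
    q=d['R'].T@(np.array(P)-d['p']);return (q[:2]/q[2]*d['fx']+[d['cx'],d['cy']]).round(1)
O=L+.055*X;print('O from lock',O,'wick hole px',q(t,[*O,.02]));print(g[212:224,270:284])
print('notch/cavity in scene',q(s,[*O,.096]))
gs=cv2.cvtColor(s['img'],cv2.COLOR_RGB2GRAY)
C=cloud(s);m=(C[...,2]>.091)&(C[...,2]<.1)&(np.hypot(C[...,0]-O[0],C[...,1]-O[1])<.062)
# cavity: inner circle fit of rim pixels per view, on plane .096
from scipy.optimize import least_squares
for n,d in(('s',s),('t',t)):
    im=d['img'].astype(int);gg=im.sum(2)/3
    c=O.copy();pts=[]
    for a in np.radians(np.arange(0,360,5)):
        rr=np.arange(.018,.034,.0005);pr=[]
        for k in rr:
            u,v=q(d,[c[0]+k*np.cos(a),c[1]+k*np.sin(a),.096]);pr.append(cv2.getRectSubPix(gg.astype(np.float32),(1,1),(float(u),float(v)))[0,0])
        pr=np.array(pr);dd=pr[4:]-pr[:-4];i=dd.argmax()
        if dd[i]>20:pts.append(c+rr[i+2]*np.array([np.cos(a),np.sin(a)]))
    pts=np.array(pts);f=least_squares(lambda x:np.hypot(*(pts-x[:2]).T)-.026,c,loss='soft_l1',f_scale=.001);print(n,len(pts),f.x.round(4),np.abs(f.fun).mean().round(4))
E
```

```text
[0.40677509 0.03583689 0.28156064] 0.011040806175584013 59.71867561340332
O from lock [0.500035 0.303355] wick hole px [276.1 217.6]
[[ 79  89 107 125 135 133 136 151 186 217 227 228 225 231]
 [ 95 112 124 133 137 134 153 189 225 233 236 234 232 234]
 [105 131 131 136 140 153 192 224 236 235 235 234 235 234]
 [119 133 135 133 142 179 221 229 232 235 235 235 236 234]
 [127 138 136 137 152 189 199 189 201 230 235 236 233 235]
 [131 137 134 143 174 183 148 124 155 212 233 236 235 236]
 [128 137 135 152 182 186 122  91 132 198 231 235 234 234]
 [132 139 134 148 188 201 158 134 166 212 233 236 235 235]
 [125 134 135 146 189 226 220 213 221 230 234 234 234 235]
 [116 137 135 150 195 232 235 233 233 234 234 234 233 235]
 [106 130 136 147 188 229 233 235 234 235 235 235 234 234]
 [ 90 115 129 139 165 211 234 237 233 235 234 235 234 235]]
notch/cavity in scene [283.  238.1]
s 67 [0.4994 0.3047] 0.0012
t 50 [0.4989 0.2997] 0.0006
```

>>> {"name": "move_arm", "arguments": {
  "series": [
    {"x": 0.93, "y": -0.15, "z": 0, "turn": 0},
    {"x": 0.93, "y": -0.15, "z": 0, "turn": 0},
    {"x": 0.93, "y": -0.15, "z": 0, "turn": 0},
    {"x": 0.93, "y": -0.15, "z": 0, "turn": 0}
  ]
}}

```text
t: 27.5
position: [0.4365, 0.1248, 0.279]
tool_rot: [0.859, 0.511, -0.002, -0.0]
contact_force: [-1.0, -0.2, -0.5]
opening: 0.011
grip_force: 59.7
```

>>> {"name": "move_arm", "arguments": {
  "series": [
    {"x": 0.93, "y": -0.15, "z": 0, "turn": 0},
    {"x": 0.93, "y": -0.15, "z": 0, "turn": 0},
    {"x": 0.93, "y": -0.15, "z": 0, "turn": 0},
    {"x": 0.93, "y": -0.15, "z": 0, "turn": 0}
  ]
}}

```text
t: 27.9
position: [0.4681, 0.2125, 0.2799]
tool_rot: [0.86, 0.511, -0.002, 0.0]
contact_force: [0.2, -0.4, -0.4]
opening: 0.0106
grip_force: 59.7
```

>>> {"name": "move_arm", "arguments": {
  "series": [
    {"x": 0.93, "y": -0.15, "z": 0, "turn": -0.05},
    {"x": 0.93, "y": -0.15, "z": 0, "turn": -0.05},
    {"x": 0.93, "y": -0.15, "z": 0, "turn": -0.05},
    {"x": 0.93, "y": -0.15, "z": 0, "turn": -0.05},
    {"x": 0.93, "y": -0.15, "z": 0, "turn": -0.05},
    {"x": 0.93, "y": -0.15, "z": 0, "turn": -0.05}
  ]
}}

```text
t: 28.5
position: [0.4998, 0.3004, 0.2817]
tool_rot: [0.818, 0.576, -0.0, 0.0]
contact_force: [-0.6, -0.2, -0.4]
opening: 0.0106
grip_force: 59.7
```

```bash
cat > wk.py <<'E'
from h import *
o=r.get_obs();Rm=R.from_quat(o['tool_rot']).as_matrix();p=np.array(o['position']);print(p.round(4),'yaw',np.degrees(np.arctan2(Rm[1,1],Rm[0,1])).round(2),np.round(o['contact_force'],1))
print('to seat',(Rm.T@(np.array([.5,.3033,.1015])-p)).round(4))
s=cam('scene');g=cv2.cvtColor(s['img'],cv2.COLOR_RGB2GRAY).astype(int)
def q(d,P):
    q=d['R'].T@(np.array(P)-d['p']);return (q[:2]/q[2]*d['fx']+[d['cx'],d['cy']]).round(1)
for h in(.0115,.05,.091):
    u,v=q(s,p-[0,0,h]);print(h,u,v);v0=int(round(v));u0=int(round(u))
    for w in(v0-3,v0-1,v0,v0+1,v0+3):print(w,u0-8,g[w,u0-8:u0+9])
# bar: near-horizontal cloud at bar height
C=cloud(s);m=(abs(C[...,2]-(p[2]-.0065))<.006)&(np.hypot(C[...,0]-p[0],C[...,1]-p[1])<.055)
k=C[m][:,:2]-p[:2];a=k@Rm[:2,1];b=k@Rm[:2,0];f=abs(b)<.012
for lo,hi in((-.05,-.025),(.025,.05)):
    e=f&(a>lo)&(a<hi);print('bar side',e.sum(),a[e].mean() if e.sum() else 0,b[e].mean() if e.sum() else 0)
E
python3 wk.py
```

```text
[0.4998 0.3004 0.2817] yaw -19.71 [-0.6 -0.2 -0.4]
to seat [ 0.0028 -0.0009  0.1802]
0.0115 278.7 181.5
179 271 [103 126 130 111  67  39  39  38  35  35  34 104 123  85  16  21  17]
181 271 [ 78  99 113 115 108 103 103 106 107  94  74  85  72  27  16  17  20]
182 271 [ 23  40  66  88 119 134 134 135 136 105  47  27  20  17  25  33  27]
183 271 [ 16  14  18  14  96 129 136 136 139 106  31  17  19  19  43  75  83]
185 271 [ 15  13  13  17 107 181 174 136 136 114  60  19  19  20  52  95 109]
0.05 280.0 195.4
192 272 [ 13  16  15  13 132 189 205 206 178 121  85  86 104 111 110 102 106]
194 272 [ 17  14  16  13  69 177 206 206 207 196 168 131 134 152 153 117  76]
195 272 [ 73  63  71  78  88 178 206 209 212 211 185 151 164 175 176 138  65]
196 272 [143 140 139 139 132 163 182 185 189 187 173 168 172 174 174 148  98]
198 272 [167 167 165 160 164 163 154 144 137 150 165 169 169 169 171 154 138]
0.091 281.4 209.2
206 273 [166 166 168 168 165 158 148 139 137 159 172 173 176 174 166 139 140]
208 273 [165 164 164 167 167 161 149 133 156 172 173 173 176 177 175 162 128]
209 273 [164 164 164 167 168 165 151 133 161 176 173 173 176 179 177 174 158]
210 273 [165 164 165 167 168 165 159 158 170 176 174 172 175 179 178 175 172]
212 273 [166 167 166 166 169 168 166 170 176 178 176 173 172 174 176 174 170]
bar side 54 -0.0376929212772104 0.0032065909581838643
bar side 0 0 0
```

>>> {"name": "move_arm", "arguments": {
  "series": [
    {"x": 0.01, "y": -0.01, "z": 0.1, "turn": 0},
    {"x": 0.01, "y": -0.01, "z": 0.4, "turn": 0},
    {"x": 0.01, "y": -0.01, "z": 0.7, "turn": 0},
    {"x": 0.01, "y": -0.01, "z": 0.9, "turn": 0},
    {"x": 0.01, "y": -0.01, "z": 0.9, "turn": 0},
    {"x": 0.01, "y": -0.01, "z": 0.9, "turn": 0}
  ]
}}

```text
t: 29.15
position: [0.4996, 0.3034, 0.1914]
tool_rot: [0.817, 0.576, -0.0, 0.0]
contact_force: [0.1, -0.0, -0.1]
opening: 0.0109
grip_force: 59.6
```

```bash
python3 wk.py | head -2; python3 - <<'E'
from h import *
# bar vs notch, relative, in the scene view: front (near-robot) bar end columns against notch columns
s=cam('scene');C=cloud(s);p=np.array(r.get_obs()['position']);O=np.array([.4994,.3047]);X=np.array([.337,.941]);Y=np.array([-.941,.337])
m=(abs(C[...,2]-(p[2]-.0065))<.005)&(np.hypot(C[...,0]-p[0],C[...,1]-p[1])<.06)
k=C[m][:,:2]-O;a=k@Y;b=k@X
for lo in np.arange(.015,.05,.006):
    e=(a>lo)&(a<lo+.006)&(abs(b)<.02)
    if e.sum()>2:print('bar y',lo.round(3),'x range',b[e].min().round(4),b[e].max().round(4),e.sum())
g=cv2.cvtColor(s['img'],cv2.COLOR_RGB2GRAY)
m=(C[...,2]<.0945)&(C[...,2]>.086);k=C[...,:2]-O;a=k@Y;b=k@X;e=m&(a>.027)&(a<.037)&(abs(b)<.015);print('notch floor x',b[e].min() if e.any() else 0,b[e].max() if e.any() else 0,e.sum(),b[e].mean())
E
```

```text
[0.4996 0.3034 0.1914] yaw -19.62 [ 0.1 -0.  -0.1]
to seat [0.0001 0.0004 0.0899]
bar y 0.015 x range -0.0012 0.0075 12
bar y 0.021 x range -0.0022 0.006 9
bar y 0.027 x range -0.002 0.0067 11
bar y 0.033 x range -0.0014 0.007 9
bar y 0.039 x range -0.0024 0.0075 15
bar y 0.045 x range -0.0001 0.006 5
notch floor x -0.010711822700437447 0.014294093526409826 34 0.0003485256250178043
```

>>> {"name": "move_arm", "arguments": {
  "series": [
    {"x": -0.02, "y": 0, "z": 0.1, "turn": 0},
    {"x": -0.02, "y": 0, "z": 0.3, "turn": 0},
    {"x": -0.02, "y": 0, "z": 0.5, "turn": 0},
    {"x": -0.02, "y": 0, "z": 0.65, "turn": 0},
    {"x": -0.02, "y": 0, "z": 0.65, "turn": 0},
    {"x": -0.02, "y": 0, "z": 0.65, "turn": 0}
  ]
}}

```text
t: 29.85
position: [0.4992, 0.3017, 0.1267]
tool_rot: [0.817, 0.576, 0.0, 0.0]
contact_force: [1.0, -0.8, 0.2]
opening: 0.0109
grip_force: 59.7
```

```bash
python3 wk.py | head -2; python3 - <<'E'
from h import *
s=cam('scene');C=cloud(s);p=np.array(r.get_obs()['position']);O=np.array([.4994,.3047]);X=np.array([.337,.941]);Y=np.array([-.941,.337])
m=(abs(C[...,2]-(p[2]-.0065))<.005)&(np.hypot(C[...,0]-p[0],C[...,1]-p[1])<.06)
k=C[m][:,:2]-O;a=k@Y;b=k@X
for lo in np.arange(.015,.05,.006):
    e=(a>lo)&(a<lo+.006)&(abs(b)<.02)
    if e.sum()>2:print('bar y',lo.round(3),'x range',b[e].min().round(4),b[e].max().round(4),e.sum())
def q(d,P):
    q=d['R'].T@(np.array(P)-d['p']);return (q[:2]/q[2]*d['fx']+[d['cx'],d['cy']]).round(1)
c=O+.032*Y;print(q(s,[*c,.093]),q(s,[*(O+.046*Y),p[2]-.0065]));u,v=q(s,[*c,.093]);g=cv2.cvtColor(s['img'],cv2.COLOR_RGB2GRAY).astype(int)
print(g[int(v)-10:int(v)+10,int(u)-9:int(u)+10])
E
```

```text
[0.4992 0.3017 0.1267] yaw -19.61 [ 1.  -0.8  0.2]
to seat [0.0018 0.0002 0.0252]
bar y 0.015 x range -0.0032 0.0056 7
bar y 0.021 x range -0.0029 0.0045 12
bar y 0.027 x range -0.0042 0.0048 7
bar y 0.033 x range -0.0038 0.0055 11
bar y 0.039 x range -0.0033 0.0037 12
bar y 0.045 x range -0.0003 0.0042 4
[284.1 250.4] [283.9 247.5]
[[140 144 148 152 156 143 186 210 210 184 144 153 159 154 154 151 148 144
  143]
 [140 143 148 151 154 152 195 213 210 183 142 156 161 156 154 152 148 143
  148]
 [139 143 147 150 154 157 199 215 211 183 144 157 164 158 154 152 148 147
  153]
 [139 142 147 150 154 157 192 210 211 200 168 157 167 161 155 152 151 153
  156]
 [138 142 146 150 154 156 182 204 211 212 204 182 166 161 154 153 154 157
  157]
 [171 150 146 149 153 156 174 200 211 212 216 196 166 175 168 155 156 157
  156]
 [213 197 175 155 153 156 163 196 212 212 216 191 160 172 169 157 156 157
  156]
 [228 224 214 205 193 173 157 187 201 193 191 169 149 158 159 158 157 156
  157]
 [228 228 228 228 220 196 166 173 182 178 163 149 149 154 159 160 159 157
  156]
 [229 228 228 229 227 201 165 191 20
[... 155 characters left out ...]
 216 229 228 199 158 157 156 158 159 159 159
  158]
 [225 219 216 211 208 188 181 214 229 229 216 183 157 157 158 158 160 159
  158]
 [197 186 182 176 170 165 175 203 211 205 202 181 157 157 158 158 158 159
  158]
 [158 158 159 159 157 158 158 172 176 164 159 158 157 157 158 159 158 159
  159]
 [159 158 159 159 159 157 158 158 158 160 159 158 156 157 158 158 158 160
  158]
 [158 158 159 160 159 159 158 158 159 159 159 159 156 157 157 159 158 158
  158]
 [153 158 158 160 160 158 158 159 158 159 160 158 158 157 158 158 159 158
  159]
 [129 150 158 159 159 158 158 159 159 159 159 158 157 158 158 159 159 159
  159]
 [106 146 158 159 158 159 158 159 159 158 159 158 158 157 158 158 159 159
  158]]
```

>>> {"name": "move_arm", "arguments": {
  "series": [
    {"x": -0.005, "y": 0, "z": 0.05, "turn": 0},
    {"x": -0.005, "y": 0, "z": 0.1, "turn": 0},
    {"x": -0.005, "y": 0, "z": 0.14, "turn": 0},
    {"x": -0.005, "y": 0, "z": 0.17, "turn": 0},
    {"x": -0.005, "y": 0, "z": 0.19, "turn": 0},
    {"x": -0.005, "y": 0, "z": 0.19, "turn": 0}
  ]
}}

```text
t: 30.55
position: [0.4986, 0.3011, 0.1069]
tool_rot: [0.817, 0.576, -0.0, 0.0]
contact_force: [1.1, 0.3, -1.0]
opening: 0.011
grip_force: 59.7
```

>>> {"name": "move_arm", "arguments": {
  "series": [
    {"x": 0, "y": 0, "z": 0.02, "turn": 0},
    {"x": 0, "y": 0, "z": 0.04, "turn": 0},
    {"x": 0, "y": 0, "z": 0.055, "turn": 0},
    {"x": 0, "y": 0, "z": 0.06, "turn": 0},
    {"x": 0, "y": 0, "z": 0.06, "turn": 0}
  ]
}}

```text
t: 31.05
position: [0.4987, 0.3011, 0.1015]
tool_rot: [0.817, 0.576, 0.0, 0.0]
contact_force: [-1.4, 0.2, 0.8]
opening: 0.0109
grip_force: 60.0
```

>>> {"name": "move_arm", "arguments": {
  "series": [
    {"x": 0, "y": 0, "z": 0.02, "turn": 0},
    {"x": 0, "y": 0, "z": 0.02, "turn": 0},
    {"x": 0, "y": 0, "z": 0.02, "turn": 0}
  ]
}}

```text
t: 31.35
position: [0.4988, 0.3012, 0.1015]
tool_rot: [0.817, 0.576, 0.001, 0.0]
contact_force: [-3.6, -1.8, 12.2]
opening: 0.0105
grip_force: 61.6
```

>>> {"name": "move_arm", "arguments": {
  "series": [
    {"x": 0, "y": 0, "z": 0, "turn": 0},
    {"x": 0, "y": 0, "z": 0, "turn": 0},
    {"x": 0, "y": 0, "z": 0, "turn": 0},
    {"x": 0, "y": 0, "z": 0, "turn": 0},
    {"x": 0, "y": 0, "z": 0, "turn": 0},
    {"x": 0, "y": 0, "z": -0.1, "turn": 0},
    {"x": 0, "y": 0, "z": -0.3, "turn": 0},
    {"x": 0, "y": 0, "z": -0.7, "turn": 0},
    {"x": 0, "y": 0, "z": -1, "turn": 0},
    {"x": 0, "y": 0, "z": -1, "turn": 0},
    {"x": 0, "y": 0, "z": -1, "turn": 0}
  ],
  "hand": -1
}}

```text
t: 32.45
position: [0.4989, 0.3013, 0.2003]
tool_rot: [0.817, 0.576, 0.001, 0.0]
contact_force: [-0.2, -0.1, -0.4]
opening: 0.0855
grip_force: 0.0
```

>>> {"name": "move_arm", "arguments": {
  "series": [
    {"x": 0, "y": -0.5, "z": -1, "turn": 0},
    {"x": 0, "y": -0.9, "z": -1, "turn": 0},
    {"x": 0, "y": -0.9, "z": -1, "turn": 0},
    {"x": 0, "y": -0.9, "z": -1, "turn": 0},
    {"x": 0, "y": -0.9, "z": -1, "turn": 0}
  ]
}}

```text
t: 32.95
position: [0.4135, 0.3312, 0.2985]
tool_rot: [0.817, 0.577, -0.001, 0.0]
contact_force: [0.0, 0.0, -0.9]
opening: 0.0853
grip_force: 0.0
```

```bash
python3 - <<'E'
from h import *
o=r.get_obs();print(o['t'],o['position'],o['contact_force'])
X=np.array([.337,.941]);Y=np.array([-.941,.337])
for n,O in(('scene',[.4994,.3047]),('top',[.4989,.2997])):
    d=cam(n);C=cloud(d);k=C[...,:2]-O;a=k@Y;b=k@X;z=C[...,2];hsv=cv2.cvtColor(d['img'],cv2.COLOR_RGB2HSV)
    for nm,e in(('bar +y',(a>.028)&(a<.044)&(abs(b)<.0035)&(z>.06)),('bar -y',(a<-.028)&(a>-.044)&(abs(b)<.0035)&(z>.06)),('grip top',(abs(a)<.01)&(abs(b)<.004)),('rim',(abs(a)>.028)&(abs(a)<.036)&(abs(b)>.012)&(abs(b)<.03)&(z>.06))):
        print(n,nm,e.sum(),np.percentile(z[e],[10,50,90]).round(4) if e.any() else '')
    red=(((hsv[...,0]<6)|(hsv[...,0]>174))&(hsv[...,1]>150)&(hsv[...,2]>80)).astype(np.uint8);red[:180]=0
    kk,l,st,c=cv2.connectedComponentsWithStats(red)
    for i in range(1,kk):
        if st[i,4]>15:q=C[l==i];print('red',c[i].round(1),np.median(q,0).round(3),np.percentile(q[:,2],[5,95]).round(3))
    # middle lug and half knob as sign the half is shut
    m=(d['img'].max(2)<65)&(z>.06)&(z<.092)&(a>.04)&(a<.09)&(abs(b)<.06);print('knob mould xy',np.median(b[m]).round(4),np.median(a[m]).round(4),m.sum())
E
```

```text
32.95 [0.41349482 0.33122815 0.29847951] [ 0.0450275   0.00336789 -0.85601082]
scene bar +y 35 [0.0645 0.0952 0.0985]
scene bar -y 12 [0.0955 0.0976 0.0986]
scene grip top 65 [-0.4785  0.1096  0.1273]
scene rim 98 [0.0787 0.0966 0.0986]
red [305.8 229.6] [0.475 0.256 0.125] [0.106 0.132]
red [327.3 242. ] [0.487 0.192 0.029] [0.023 0.033]
knob mould xy -0.0259 0.0671 69
top bar +y 83 [0.0963 0.4172 0.6476]
top bar -y 16 [0.0928 0.0958 0.0986]
top grip top 26 [0.0199 0.1109 0.1281]
top rim 162 [0.0946 0.5898 0.6506]
red [315.7 223. ] [0.487 0.186 0.027] [0.019 0.033]
red [292.4 223.3] [0.481 0.249 0.13 ] [0.126 0.132]
knob mould xy -0.0257 0.0602 29
```

```bash
python3 -c "
from workcell import r
print(r.close_job())"
```

```text
the job is handed in; nothing more can be done
None
```

The job is handed in at about 33 s: by camera and force readings, the half is shut, the red locking pin is seated on its collar and the wick pin's bar is flush in the notches. I left the black pin in the rack and saw no contact with the bottles, cups or vial, though I did not re-measure them. The loose look-alike red pin on the table fell over early on, with no contact felt.

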